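# Pack the sample vials for dispatch

### The job

Pack the red-capped vials from the blue mat for dispatch: feed every one of them, one after another, through the foam groove into the clear tube in the carton, each pushing the last deeper, until the last is wholly inside, then push the dark blue plug in after them, level with the tube's mouth. Then close the carton: fold the two short end flaps down flat first and after them the two long flaps over these. Do not knock over or shift the glassware and bottles.

Things in the scene. Friction and masses are not known exactly. Their poses are not given: they have to be found in the camera images.
- carton: brown dispatch carton fixed on the bench, open on top, outside 158 (x) by 356 (y) by 90 mm high, walls 4 mm; origin under its centre, z up. x points roughly away from the robot, y to the robot's left. White foam insert inside, top 55.5 mm above the underside; two blue cold packs in it beside the tube, 29 to 67 mm off its axis, tops at 67.5 mm, clear of the groove
- tube_mouth (a point): clear tube lying along y in the foam at the carton's x = 0, closed (orange) at the -y end, open flared mouth facing +y. Point: middle of the mouth's plane, at the height of the axis of a vial lying in it (60 mm over the carton's underside); axes as the carton's. Bore 21 mm, 27 mm at the mouth, 248 mm deep; outside 26 mm (lip 31 mm, its top 77.5 mm over the underside)
- groove (a point): V groove in the foam, 16 mm wide, 5 mm deep, from the mouth 92 mm to the carton's +y wall, leading straight into the tube. Point: where a vial's middle is when it lies in the groove, 29 mm out of the mouth, 60.7 mm over the carton's underside (5 mm over the foam); axes as the carton's. A vial laid within 6 mm sideways rolls to the middle
- cushion (a joint): grey cushion piston in the tube, 19 mm in diameter, 14 mm thick, pushed deeper (towards -y) by what is fed in and staying where it is left; friction about 2 N. Value in m: its face stands this far plus 8 mm inside the mouth. It can go to 0.226; five vials and the plug just fit
- plug: dark blue silicone closing plug of the tube, 24 mm long, 15 g: round, 17 mm in diameter, with a 5 mm long hexagonal collar (17 mm across the flats) at its +x end; starts lying on the mat; origin at its centre, x along its axis; either end first
- mat: flat blue bench mat, fixed, 220 (x) by 270 (y) by 4 mm thick; origin at the centre of its underside
- flask: empty glass conical flask, 84 mm wide, 140 mm tall; bystander; origin under its foot
- petri_dish: closed glass petri dish, 94 mm wide, 17 mm tall; bystander; origin under its centre
- cylinder: glass measuring cylinder, 158 mm tall on a red 64 mm foot; bystander; origin under its foot
- reagent: amber bottle, 60 mm wide, 100 mm tall; bystander; origin under its foot
- drops: small green bottle, 34 mm wide, 60 mm tall; bystander; origin under its foot
- vial1: sample vial, 40 mm long, 20 g: round body 17 mm in diameter, pale with a paper label, and at its +x end a 9 mm long hexagonal red cap, 17 mm across the flats (20 mm across the corners), which keeps it from rolling far; lies on the blue mat at the start; origin at its centre, x along its axis. It may go in either end first. None if there is no such vial in this run
- vial2: sample vial, 40 mm long, 20 g: round body 17 mm in diameter, pale with a paper label, and at its +x end a 9 mm long hexagonal red cap, 17 mm across the flats (20 mm across the corners), which keeps it from rolling far; lies on the blue mat at the start; origin at its centre, x along its axis. It may go in either end first. None if there is no such vial in this run
- vial3: sample vial, 40 mm long, 20 g: round body 17 mm in diameter, pale with a paper label, and at its +x end a 9 mm long hexagonal red cap, 17 mm across the flats (20 mm across the corners), which keeps it from rolling far; lies on the blue mat at the start; origin at its centre, x along its axis. It may go in either end first. None if there is no such vial in this run
- vial4: sample vial, 40 mm long, 20 g: round body 17 mm in diameter, pale with a paper label, and at its +x end a 9 mm long hexagonal red cap, 17 mm across the flats (20 mm across the corners), which keeps it from rolling far; lies on the blue mat at the start; origin at its centre, x along its axis. It may go in either end first. None if there is no such vial in this run
- vial5: sample vial, 40 mm long, 20 g: round body 17 mm in diameter, pale with a paper label, and at its +x end a 9 mm long hexagonal red cap, 17 mm across the flats (20 mm across the corners), which keeps it from rolling far; lies on the blue mat at the start; origin at its centre, x along its axis. It may go in either end first. None if there is no such vial in this run
- flap_left (a joint): short end flap (dust flap, 148 mm wide) on the carton's +y end, at the mouth side; cardboard, 77 mm from hinge to free edge, 3 mm thick; stays where it is left, 0.6 N at the edge moves it. 0 = folded shut, level over the box; pi/2 = upright; grows as it opens, to 2.5; starts leaning outward. Its hinge line, in the carton's frame, lies at y = +177 mm, z = 90 mm
- flap_left_edge (a point): middle of the free edge of the left flap, moves with it
- flap_right (a joint): short end flap (dust flap, 148 mm wide) on the carton's -y end; cardboard, 77 mm from hinge to free edge, 3 mm thick; stays where it is left, 0.6 N at the edge moves it. 0 = folded shut, level over the box; pi/2 = upright; grows as it opens, to 2.5; starts leaning outward. Its hinge line, in the carton's frame, lies at y = -177 mm, z = 90 mm
- flap_right_edge (a point): middle of the free edge of the right flap, moves with it
- flap_near (a joint): long outer flap (356 mm wide) on the carton's -x side, nearest the robot; cardboard, 77 mm from hinge to free edge, 3 mm thick; stays where it is left, 0.6 N at the edge moves it. 0 = folded shut, level over the box; pi/2 = upright; grows as it opens, to 2.5; starts leaning outward. Its hinge line, in the carton's frame, lies at x = -78 mm, z = 93.5 mm
- flap_near_edge (a point): middle of the free edge of the near flap, moves with it
- flap_far (a joint): long outer flap (356 mm wide) on the carton's +x side, farthest from the robot; cardboard, 77 mm from hinge to free edge, 3 mm thick; stays where it is left, 0.6 N at the edge moves it. 0 = folded shut, level over the box; pi/2 = upright; grows as it opens, to 2.5; starts leaning outward. Its hinge line, in the carton's frame, lies at x = +78 mm, z = 93.5 mm
- flap_far_edge (a point): middle of the free edge of the far flap, moves with it
Mind the look-alikes: they are no part of the job. What is shaped like the vial2 but yellow is not meant. Leave any purple look-alike of the vial4 alone.

How it is judged:
By the outcome, as a careful person would: the job done as asked, in the order asked, and still so for the second after the job is handed in, with the robot touching nothing.
Of vial1, vial2, vial3, vial4, vial5 only 3 to 5 are there at a start; the rules pass over those that are not, and their reading is None.
At some moment in a run one of vial1, vial2, vial3, vial4, vial5 may be knocked a few centimetres aside while the robot is not near it.
Once in a run the grip may slacken for a moment while it holds something.
It also fails if it takes over 210 s, if anything falls off the work surface, if the arm or the gripper's body presses on something with over 40 N, if the wrist force passes 120 N, or if a joint passes its speed limit or range.

### The arm

A 7-joint arm with a two-finger parallel gripper is mounted at the origin on the work surface. World frame = base frame: x ahead of the robot, y to its left, z up, the work surface at z = 0. Lengths are in mm, angles in degrees, forces in N, time in s.
With the tool pointing down it reaches from about 425 to 875 mm from the base axis. Payload 9.9 kg.
Tool frame: the origin (TCP) lies on the centre line of the jaws, within the pads' length; the fingertips stand 14 mm ahead of it and the grasp point (between the pads) lies 5 mm behind it; z points along the fingers, y is the line along which they close (so a half turn about z gives the same grasp; the last joint's range is limited). The gripper opens to 85 mm and grips with 20 to 120 N. Pads are 22 mm wide; open, the fingers measure 114 mm over their backs; the gripper's body (76 mm by 85 mm) begins 54 mm behind the grasp point. The pads swing forward as they close: fully open they stand 13 mm farther back than shut.
Start: joints at [-67.827, 32.985, 1.427, 82.34, -0.859, 64.687, -3.237], TCP at [306.173, 601.571, 245.289] pointing down, gripper open.
Joint ranges: [-157.87, 157.87], [-19.46, 123.44], [-87.15, 90], [11.01, 140.99], [-62.26, 242.26], [9.8, 113.94], [-161.44, 161.44]. Speed limits (degrees/s): [127.2, 127.2, 172.46, 172.46, 180, 180, 180].

### API

Orientations are given as a 3x3 rotation matrix whose columns are the frame's x, y, z axes.
In Python, from station import env gives the robot as it stands.
- The arm moves only by the tool arm_command, never from a script. Its arguments are lists of equal length, an entry for each row: "xyz": the shift along the world's x, y, z in units of 40 mm (1.0 is 40 mm), a list of three; "rot": the turn, a rotation vector about the world's x, y, z in units of 5 degrees (1.0 is 5 degrees), a list of three; "claw": the opening, from 0 (shut) to 1 (fully open). In form: {"xyz": [[tx, ty, tz], ...], "rot": [[ax, ay, az], ...], "claw": [claw, ...]}. A call has 1 to 10 rows; each row shifts and turns the commanded pose from where the row before left it; what a row does not reach is not made up. A row lasts 1/12 s, in which the tool goes at most 41.7 mm and 7.16 degrees, less where a joint would pass 70% of its speed; a pose out of reach is approached as far as the arm can. A call with a number of a shift or a turn outside -1 to 1 is refused whole. A call with a gripper value outside its range is refused whole. The fingers move at their own pace and stop on an object; "newtons" is the grip in N (left out, the last holds). Time passes only in rows, so rows that do not move let the fingers close. It gives the time, the measured TCP pose, the force, the opening and the grip force at its end, in the units of the state.
- env.state(): the state, without advancing time (a new reading comes with each control period).
- env.capture(name): name is "scene" or "side" or "wrist"; returns a dict with "img" (420x560x3 uint8, red, green, blue), "z_map" (420x560 float32, mm along the optical axis (not along the pixel's ray), 0 where there is no reading), "K" (3x3 intrinsics, pixels), "extrinsics" (4x4, takes a point from camera to world coordinates). Camera axes: x right, y up, looking along -z (the intrinsics and any distortion apply to the point x, -y, -z); pixel columns grow to the right and rows downward; lengths in mm; the calibration is good to about 2 mm. The wrist camera is an equidistant fisheye: a pixel r from the principal point sees the ray r / f radians off the axis. A picture is of the moment at which its call begins.
- env.job_done(): hands the job in; it is judged then, once.
The state is a dict: "t": time; "qpos": joint angles; "dq": joint speeds; "effort": joint torques, N m; "eef_pos": TCP position; "eef_rot": TCP orientation; "ft_force": force on the tool from outside, world axes, zero at the start; "ft_torque": the same for the moment, N m; "opening": opening from 0.0 (shut) to 1.0 (fully open); "gripper_force": force on a finger pad.
Only numpy, scipy, OpenCV 4.12 (cv2) and the standard library are available. Lean on these libraries where they do the work, as an engineer would, in place of code of your own. Each camera call takes 0.05 s, during which the arm holds its last target. There are 200 camera calls.

## Working session

There is one attempt and no reset: what is moved stays moved. The work goes in short steps, Python scripts to look and compute and a tool call to move; the robot and the scene stay as the last step left them, time stands still between calls to the robot, and variables do not carry over. Pictures are saved under pics/ and viewed, at most 14 in all, crops included, and the job is handed in when it is done.

Besides the shell and the picture viewer there is one more tool, called after "Emit:" as a command line: name --argument value ..., lists and objects as JSON in quotes. arm_command: Moves the arm, as the interface text tells. Shifts and turns lie within -1 to 1; 1 stands for 40 mm of shift or 5 degrees of turn. Its arguments: {"type":"object","properties":{"xyz":{"type":"array","items":{"type":"array","items":{"type":"number","minimum":-1,"maximum":1}}},"rot":{"type":"array","items":{"type":"array","items":{"type":"number","minimum":-1,"maximum":1}}},"claw":{"type":"array","items":{"type":"number"}},"newtons":{"type":"number"}},"required":["xyz","rot","claw"]}

```bash
ls; mkdir -p pics; python3 - <<'E'
from station import env
import cv2, numpy as np, pickle
s=env.state(); print({k:np.round(v,2).tolist() for k,v in s.items()})
for n in ["scene","side"]:
    c=env.capture(n); pickle.dump(c,open(f'{n}.pkl','wb'))
    cv2.imwrite(f'pics/{n}0.png',c['img'][...,::-1]); print(n,np.round(c['K'],1).tolist(),np.round(c['extrinsics'],3).tolist())
E
```

```text
pics
{'t': 0.0, 'qpos': [-67.83, 33.03, 1.42, 82.39, -0.86, 64.69, -3.24], 'dq': [0.04, -0.08, -0.07, -0.04, -0.03, -0.06, 0.03], 'effort': [-0.0, -76.58, 2.25, -28.6, 0.02, 0.01, 0.0], 'eef_pos': [305.96, 601.2, 244.45], 'eef_rot': [[-0.89, 0.45, -0.0], [0.45, 0.89, -0.0], [-0.0, -0.0, -1.0]], 'ft_force': [-0.59, -0.3, 0.57], 'ft_torque': [-0.03, 0.04, 0.02], 'gripper_force': 0.0, 'opening': 1.0}
scene [[398.4, 0.0, 273.2], [0.0, 398.4, 214.7], [0.0, 0.0, 1.0]] [[-0.51, -0.558, 0.655, 1206.424], [0.86, -0.325, 0.393, 409.19], [-0.006, 0.764, 0.646, 743.904], [0.0, 0.0, 0.0, 1.0]]
side [[416.6, 0.0, 278.2], [0.0, 416.6, 211.4], [0.0, 0.0, 1.0]] [[-0.931, 0.287, -0.224, 370.732], [-0.364, -0.704, 0.611, 553.733], [0.018, 0.65, 0.76, 759.723], [0.0, 0.0, 0.0, 1.0]]
```

View pics/scene0.png

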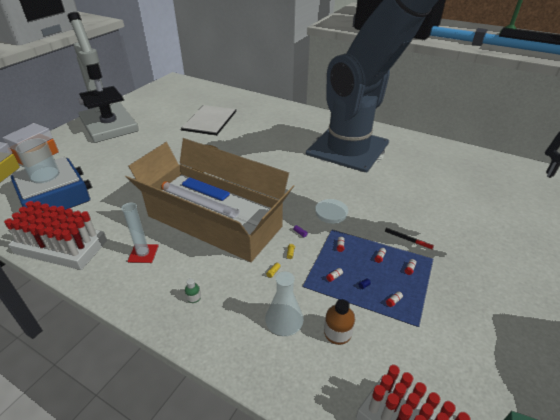

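View pics/side0.png

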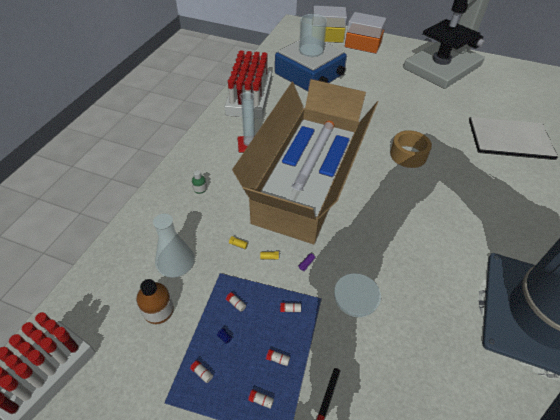

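The scene shows the carton at centre-left, with five red-capped vials and the plug (scene px 364,283) on the mat. The yellow and purple look-alikes lie off the mat, between it and the carton.

```bash
cat > h.py <<'E'
from station import env
import cv2, numpy as np, pickle
def cloud(c):
    h,w=c['z_map'].shape; v,u=np.mgrid[:h,:w]; z=c['z_map']; K=c['K']
    p=np.stack([(u-K[0,2])/K[0,0]*z,-(v-K[1,2])/K[1,1]*z,-z],-1)
    E=c['extrinsics']; w_=p@E[:3,:3].T+E[:3,3]; w_[z<=0]=np.nan; return w_
def ray_plane(c,uv,zp):
    K=c['K'];E=c['extrinsics'];uv=np.atleast_2d(uv).astype(float)
    d=np.c_[(uv[:,0]-K[0,2])/K[0,0],-(uv[:,1]-K[1,2])/K[1,1],-np.ones(len(uv))]@E[:3,:3].T
    o=E[:3,3]; return o+d*((zp-o[2])/d[:,2])[:,None]
def project(c,P):
    E=c['extrinsics'];K=c['K'];q=(np.atleast_2d(P)-E[:3,3])@E[:3,:3]
    return np.c_[K[0,0]*q[:,0]/-q[:,2]+K[0,2],-K[1,1]*q[:,1]/-q[:,2]+K[1,2]]
def hsv(c): return cv2.cvtColor(c['img'],cv2.COLOR_RGB2HSV)
def redmask(c):
    H=hsv(c); return ((((H[...,0]<8)|(H[...,0]>172))&(H[...,1]>140)&(H[...,2]>60))*255).astype(np.uint8)
def blobs(m,amin):
    n,l,s,ce=cv2.connectedComponentsWithStats(m); return [(s[i,4],ce[i],l==i) for i in range(1,n) if s[i,4]>=amin]
E
python3 - <<'E'
from h import *
for n in ["scene","side"]:
    c=pickle.load(open(n+'.pkl','rb')); W=cloud(c);H=hsv(c)
    print('==',n)
    for a,ce,m in blobs(redmask(c),12):
        if a<150: 
            p=np.nanmedian(W[m],0); print('red',a,ce.round(1),p.round(0))
    z=W[...,2]
    br=(H[...,0]>8)&(H[...,0]<22)&(H[...,1]>70)&np.isfinite(z)
    P=W[br]; sel=(P[:,2]>15)&(P[:,2]<80)&(P[:,0]>150); P=P[sel]
    print('brown',len(P),np.percentile(P,[2,50,98],axis=0).round(0).tolist())
    # mat height and blue items
    bl=(H[...,0]>105)&(H[...,0]<125)&(H[...,1]>130)&(z>8)&(z<90)
    for a,ce,m in blobs((bl*255).astype(np.uint8),12):
        q=W[m]; print('blue',a,ce.round(1),np.nanmedian(q,0).round(1),q.min(0).round(0),q.max(0).round(0))
E
```

```text
== scene
red 13 [ 38.9 242.7] [ 893. -459.   54.]
red 59 [423.8 243.9] [366. 363.  10.]
red 36 [340.  248.1] [496. 183.  16.]
red 39 [378.  258.8] [484. 279.  16.]
red 45 [408.4 270.7] [484. 356.  17.]
red 36 [329.7 277.4] [600. 201.  17.]
red 49 [389.9 302.3] [598. 347.  17.]
red 75 [462.6 416.5] [827. 521. 106.]
brown 3706 [[485.0, -879.0, 17.0], [640.0, -102.0, 59.0], [746.0, 296.0, 79.0]]
blue 1007 [ 61.  194.3] [ 731.5 -575.3   57.7] [ 625. -757.    8.] [ 829. -549.   79.]
blue 438 [205.6 188.5] [ 519.  -226.7   68.4] [ 497. -304.   60.] [ 536. -157.   73.]
blue 81 [364.6 282.9] [576.3 279.4  19.3] [546. 265.   8.] [588. 289.  24.]
== side
red 91 [241.1 144.4] [ 775. -236.    8.]
red 34 [229.1 296. ] [599. 202.  19.]
red 36 [282.1 307.2] [493. 184.  19.]
red 47 [269.2 354.4] [480. 283.  19.]
red 49 [194.2 365.1] [597. 349.  19.]
red 55 [251.9 395.1] [481. 358.  19.]
red 66 [  3.7 404.2] [821. 526.  77.]
red 30 [320.1 417.2] [363. 346.  12.]
brown 3818 [[302.0, -883.0, 17.0], [562.0, -47.0, 50.0], [729.0, 300.0, 79.0]]
blue 1116 [306.   69.8] [ 713.5 -593.1   54. ] [ 612. -701.    9.] [ 826. -550.   79.]
blue 536 [297.7 145.8] [ 608.3 -223.9   67.6] [ 591. -306.   59.] [ 627. -157.   71.]
blue 567 [333.8 155.7] [ 513.3 -223.5   67.6] [ 496. -305.   59.] [ 532. -158.   72.]
blue 129 [224.  335.6] [572.1 279.4  18.6] [559. 266.   8.] [587. 290.  24.]
```

```bash
python3 - <<'E'
from h import *
c=pickle.load(open('scene.pkl','rb'));s=pickle.load(open('side.pkl','rb'))
a=cv2.resize(c['img'][140:270,110:310],None,fx=4,fy=4,interpolation=2)[:600]
cv2.imwrite('pics/cz.png',a[...,::-1])
E
```

```text
(no output)
```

View pics/cz.png

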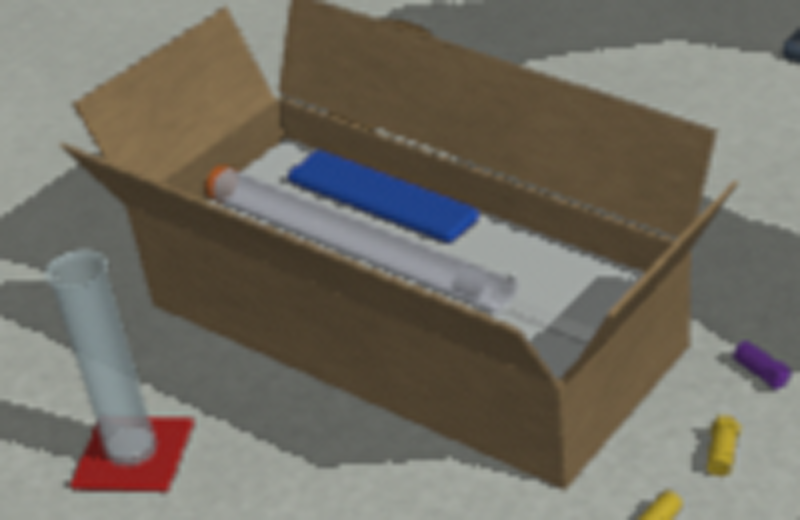

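The carton is nearly aligned with the world axes. The crop shows the tube mouth at about (505,290), facing the +y wall, with all flaps leaning outward.

```bash
cat >> h.py <<'E'
def brown(c):
    H=hsv(c); return (H[...,0]>6)&(H[...,0]<24)&(H[...,1]>60)
def axes(P):
    m=P.mean(0); u,s,v=np.linalg.svd(P-m,full_matrices=False); return m,v,s/np.sqrt(len(P))
def vials(c,W,blue=True):
    """vial centre and heading of the cap from red+pale pixels standing above the mat"""
    out=[]; z=W[...,2]; up=(z>9)&(z<32)
    H=hsv(c); 
    for a,ce,m in blobs(redmask(c),12):
        p=np.nanmedian(W[m],0)
        if not(300<p[0]<800 and 50<p[1]<500 and 10<p[2]<30): continue
        r=ray_plane(c,ce,13)[0]
        near=(np.hypot(W[...,0]-p[0],W[...,1]-p[1])<42)&(z<34)&(((H[...,1]<90)&(H[...,2]>110)&(z>9))|m)
        k=[b for b in blobs((near*255).astype(np.uint8),30)]
        if not k: continue
        k=max(k,key=lambda b:(b[2]&m).sum()*1000+b[0])[2]
        vv,uu=np.nonzero(k); Q=ray_plane(c,np.c_[uu,vv],13)[:,:2]
        mm,v,s=axes(Q); d=v[0]*np.sign((r[:2]-mm)@v[0]); t=(Q-mm)@d
        out.append((mm+d*(t.max()+t.min())/2, np.degrees(np.arctan2(d[1],d[0])), t.max()-t.min(), k.sum()))
    return out
E
python3 - <<'E'
from h import *
for n in ["scene","side"]:
    c=pickle.load(open(n+'.pkl','rb')); W=cloud(c);H=hsv(c); z=W[...,2]
    print('==',n)
    for o in vials(c,W): print('vial',o[0].round(1),round(o[1],1),round(o[2],1),o[3])
    B=brown(c)&(W[...,0]>420)&(W[...,0]<720)&(W[...,1]>-460)&(W[...,1]<60)
    P=W[B&(z>15)&(z<86)]
    for ax in (0,1):
        h,e=np.histogram(P[:,ax],bins=np.arange(-460,720,4)); k=np.argsort(h)[-5:]; print('peaks',ax,[(int(e[i]),int(h[i])) for i in k])
        for i in k[::-1][:3]:
            x0=e[i]+2; S=P[abs(P[:,ax]-x0)<8]
            f=np.polyfit(S[:,1-ax],S[:,ax],1); r=S[:,ax]-np.polyval(f,S[:,1-ax]); S=S[abs(r)<5];f=np.polyfit(S[:,1-ax],S[:,ax],1)
            print('  plane',ax,'slope deg',np.degrees(np.arctan(f[0])).round(2),'at mid',S[:,1-ax].mean().round(0),S[:,ax].mean().round(1),len(S))
    bl=(H[...,0]>105)&(H[...,0]<125)&(H[...,1]>130)&(z>55)&(z<90)&(W[...,1]>-400)
    for a,ce,m in blobs((bl*255).astype(np.uint8),100):
        vv,uu=np.nonzero(m); Q=ray_plane(c,np.c_[uu,vv],66)[:,:2]; q,sz,an=cv2.minAreaRect(Q.astype(np.float32)); print('pack',q,sz,an)
    orr=(H[...,0]<15)&(H[...,1]>150)&(H[...,2]>120)&(W[...,0]>500)&(W[...,0]<620)&(W[...,1]<-250)&(W[...,1]>-420)
    if orr.any(): print('orange',np.nanmedian(W[orr],0).round(1),np.nanmin(W[orr],0).round(0),np.nanmax(W[orr],0).round(0))
    zz=W[B]; 
    # mat
    M=(H[...,0]>105)&(H[...,0]<125)&(H[...,1]>100)&(z>-5)&(z<9)&(W[...,0]>350)&(W[...,0]<700)&(W[...,1]>100)&(W[...,1]<450)
    vv,uu=np.nonzero(M);Q=ray_plane(c,np.c_[uu,vv],4)[:,:2]; print('mat',cv2.minAreaRect(Q.astype(np.float32)),np.median(W[M][:,2]))
    Pm=(z>8)&(H[...,0]>105)&(H[...,0]<130)&(H[...,1]>110)&(W[...,0]>540)&(W[...,0]<610)&(W[...,1]>250)&(W[...,1]<310)
    vv,uu=np.nonzero(Pm);Q=ray_plane(c,np.c_[uu,vv],13)[:,:2];print('plug',cv2.minAreaRect(Q.astype(np.float32)),Q.mean(0))
E
```

```text
== scene
vial [367.3 363.6] 86.1 47.7 72
vial [477.9 177.1] 18.1 54.5 78
vial [463.3 279.5] 0.0 54.9 89
vial [464.5 356.8] -1.7 55.1 96
vial [582.2 206. ] -19.2 50.0 108
vial [580.6 352.9] -19.0 50.7 124
peaks 0 [(568, 29), (488, 134), (636, 512), (484, 586), (640, 1495)]
  plane 0 slope deg 0.25 at mid -159.0 640.8 2010
  plane 0 slope deg 0.3 at mid -166.0 486.7 740
  plane 0 slope deg 0.25 at mid -159.0 640.8 2011
peaks 1 [(-48, 44), (-352, 103), (-348, 126), (0, 303), (4, 384)]
  plane 1 slope deg -0.48 at mid 571.0 4.0 701
  plane 1 slope deg -0.53 at mid 572.0 3.9 705
  plane 1 slope deg 0.64 at mid 554.0 -347.1 250
pack (516.5537719726562, -231.42141723632812) (151.0406494140625, 40.602012634277344) 89.74178314208984
orange [ 565.7 -342.6   74.6] [ 555. -349.   70.] [ 574. -336.   80.]
mat ((523.911376953125, 274.41497802734375), (218.53529357910156, 266.5800476074219), 6.045365810394287) 4.94965170394579
plug ((576.348876953125, 291.96405029296875), (49.39191818237305, 33.29681396484375), 65.29849243164062) [571.55839924 278.53662101]
== side
vial [584.9 205.5] -22.9 44.6 152
[... 423 characters left out ...]
 (4, 374), (0, 999)]
  plane 1 slope deg -0.2 at mid 561.0 3.4 1378
  plane 1 slope deg -0.2 at mid 561.0 3.4 1378
  plane 1 slope deg -0.19 at mid 563.0 -348.5 438
pack (609.115478515625, -230.89083862304688) (151.79466247558594, 35.08991241455078) 89.62171936035156
pack (513.6744995117188, -230.38018798828125) (152.33700561523438, 34.8923454284668) 89.72193908691406
orange [ 556.8 -341.1   75.2] [ 551. -345.   69.] [ 567. -339.   78.]
mat ((500.76922607421875, 272.318603515625), (263.0736389160156, 268.44378662109375), 6.0749335289001465) 3.8200065011498054
plug ((572.8831787109375, 276.8741455078125), (18.370967864990234, 28.828895568847656), 67.84171295166016) [573.43226497 277.39588226]
```

Emit:
arm_command --xyz '[[0.38, -0.61, -0.3], [0.38, -0.61, -0.3], [0.38, -0.61, -0.3], [0.38, -0.61, -0.3], [0.38, -0.61, -0.3], [0.38, -0.61, -0.3], [0.38, -0.61, -0.3], [0.38, -0.61, -0.3], [0.38, -0.61, -0.3], [0.38, -0.61, -0.3]]' --rot '[[0, 0, 1], [0, 0, 1], [0, 0, 1], [0, 0, 1], [0, 0, 1], [0, 0, 0], [0, 0, 0], [0, 0, 0], [0, 0, 0], [0, 0, 0]]' --claw '[0.5, 0.5, 0.5, 0.5, 0.5, 0.5, 0.5, 0.5, 0.5, 0.5]' --newtons 40

```text
t: 0.93
eef_pos: [458.6, 356.2, 124.5]
eef_rot: [[-0.999, 0.034, -0.0], [0.034, 0.999, -0.0], [0.0, -0.0, -1.0]]
ft_force: [1.1, 0.4, 0.6]
opening: 0.502
gripper_force: 0.0
```

Emit:
arm_command --xyz '[[0, 0, 0], [0, 0, 0], [0, 0, 0]]' --rot '[[0, 0, 0], [0, 0, 0], [0, 0, 0]]' --claw '[0.5, 0.5, 0.5]'

```text
t: 1.18
eef_pos: [457.8, 358.1, 125.2]
eef_rot: [[-0.999, 0.034, -0.001], [0.034, 0.999, 0.0], [0.001, 0.0, -1.0]]
ft_force: [0.0, 0.9, 0.6]
opening: 0.497
gripper_force: 0.0
```

```bash
python3 - <<'E'
from h import *
s=env.state(); print(s['t'],s['eef_pos'].round(1) if hasattr(s['eef_pos'],'round') else s['eef_pos'],np.round(s['eef_rot'],3).tolist(),s['opening'],s['ft_force'],s['qpos'])
c=env.capture('wrist'); pickle.dump(c,open('wrist.pkl','wb')); cv2.imwrite('pics/w0.png',c['img'][...,::-1]); print(c['K'],np.round(c['extrinsics'],3).tolist())
E
```

```text
1.1833 [457.8 358.1 125.2] [[-0.999, 0.034, -0.001], [0.034, 0.999, 0.0], [0.001, 0.0, -1.0]] 0.49712630966242943 [0.01396223 0.87860294 0.56808909] [-39.12832956  32.54876327  -5.36538922 104.99514173   4.199574
  42.65675098  41.27891327]
[[325.1922621    0.         277.40781674]
 [  0.         325.1922621  210.36627801]
 [  0.           0.           1.        ]] [[0.035, -0.947, -0.318, 375.479], [0.999, 0.034, 0.01, 361.755], [0.002, -0.318, 0.948, 254.226], [0.0, 0.0, 0.0, 1.0]]
```

View pics/w0.png

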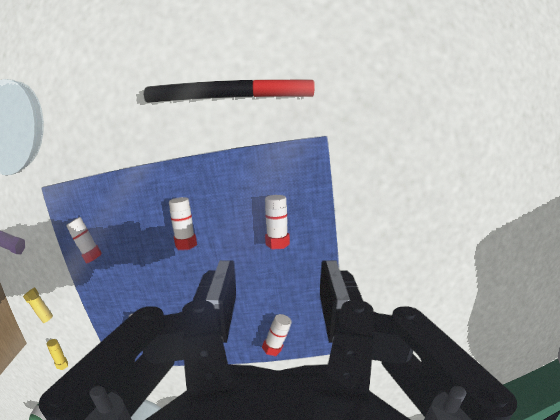

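The wrist view shows vial E at (277,222) between the jaw lines. Three more vials are in view at (85,240), (183,223) and (280,335).

```bash
cat >> h.py <<'E'
def wray(c,uv,zp):
    K=c['K'];E=c['extrinsics'];uv=np.atleast_2d(uv).astype(float)
    x=(uv[:,0]-K[0,2])/K[0,0];y=(uv[:,1]-K[1,2])/K[1,1];r=np.hypot(x,y)+1e-9
    d=np.c_[x/r*np.sin(r),-y/r*np.sin(r),-np.cos(r)]@E[:3,:3].T; o=E[:3,3]
    return o+d*((zp-o[2])/d[:,2])[:,None]
def wvials(c,zp=13):
    """wrist view: red cap + pale body blobs -> centre, cap heading"""
    H=hsv(c); R=redmask(c); out=[]
    pale=((H[...,1]<70)&(H[...,2]>120)).astype(np.uint8)*255
    for a,ce,m in blobs(R,80):
        p=wray(c,ce,zp)[0]
        if a>900: continue
        yy,xx=np.mgrid[:420,:560]; near=np.hypot(xx-ce[0],yy-ce[1])<60
        k=cv2.morphologyEx((((pale>0)|(R>0))&near).astype(np.uint8)*255,cv2.MORPH_CLOSE,np.ones((5,5)))
        b=[q for q in blobs(k,100) if (q[2]&m).sum()>a*.5]
        if not b or b[0][0]>4000: continue
        vv,uu=np.nonzero(b[0][2]);Q=wray(c,np.c_[uu,vv],zp)[:,:2]
        q,sz,_=cv2.minAreaRect(Q.astype(np.float32)); mm,v,s=axes(Q); d=v[0]*np.sign((p[:2]-mm)@v[0])
        out.append((np.array(q),np.degrees(np.arctan2(d[1],d[0])),max(sz),min(sz),p[:2]))
    return out
E
python3 - <<'E'
from h import *
c=pickle.load(open('wrist.pkl','rb'))
for o in wvials(c): print([np.round(x,1) for x in o])
E
```

```text
[array([465.1, 280.8]), np.float64(-0.4), np.float64(45.4), np.float64(18.9), array([482.1, 281.7])]
[array([466.3, 358.8]), np.float64(0.9), np.float64(45.1), np.float64(18.7), array([483.5, 358.5])]
[array([581.9, 354.4]), np.float64(-18.2), np.float64(52.8), np.float64(18.7), array([600.5, 347.5])]
```

Emit:
arm_command --xyz '[[0, 0, -0.7], [0, 0, -0.7], [0, 0, -0.6], [0, 0, -0.4], [0, 0, -0.17], [0, 0, 0], [0, 0, 0], [0, 0, 0], [0, 0, 0], [0, 0, 0]]' --rot '[[0, 0, 0], [0, 0, 0], [0, 0, 0], [0, 0, 0], [0, 0, 0], [0, 0, 0], [0, 0, 0], [0, 0, 0], [0, 0, 0], [0, 0, 0]]' --claw '[0.5, 0.5, 0.5, 0.5, 0.5, 0.5, 0, 0, 0, 0]' --newtons 40

```text
t: 2.07
eef_pos: [458.6, 358.5, 23.9]
eef_rot: [[-0.999, 0.034, 0.002], [0.034, 0.999, 0.002], [-0.002, 0.002, -1.0]]
ft_force: [-1.5, 1.1, 7.3]
opening: 0.178
gripper_force: 39.6
```

Emit:
arm_command --xyz '[[0, 0, 0], [0, 0, 0], [0, 0, 0], [0, 0, 0]]' --rot '[[0, 0, 0], [0, 0, 0], [0, 0, 0], [0, 0, 0]]' --claw '[0, 0, 0, 0]'

```text
t: 2.4
eef_pos: [458.6, 358.5, 23.9]
eef_rot: [[-0.999, 0.034, 0.002], [0.034, 0.999, 0.002], [-0.002, 0.002, -1.0]]
ft_force: [-1.9, 0.3, 7.1]
opening: 0.177
gripper_force: 39.7
```

Emit:
arm_command --xyz '[[0, 0, 0], [0, 0, 0], [0, 0, 0], [0, 0, -0.1], [0, 0, 0], [0, 0, 0], [0, 0, 0], [0, 0, 0], [0, 0, 0], [0, 0, 0]]' --rot '[[0, 0, 0], [0, 0, 0], [0, 0, 0], [0, 0, 0], [0, 0, 0], [0, 0, 0], [0, 0, 0], [0, 0, 0], [0, 0, 0], [0, 0, 0]]' --claw '[0.4, 0.4, 0.4, 0.4, 0.4, 0, 0, 0, 0, 0]' --newtons 40

```text
t: 3.23
eef_pos: [458.3, 357.7, 18.6]
eef_rot: [[-0.999, 0.034, 0.0], [0.034, 0.999, 0.0], [-0.0, 0.0, -1.0]]
ft_force: [0.6, 0.9, 1.9]
opening: 0.172
gripper_force: 39.5
```

Emit:
arm_command --xyz '[[0, 0, 0], [0, 0, 0]]' --rot '[[0, 0, 0], [0, 0, 0]]' --claw '[0, 0]'

```text
t: 3.4
eef_pos: [458.2, 357.8, 18.6]
eef_rot: [[-0.999, 0.034, 0.0], [0.034, 0.999, 0.0], [-0.0, 0.0, -1.0]]
ft_force: [0.3, 0.7, 2.0]
opening: 0.186
gripper_force: 39.6
```

Emit:
arm_command --xyz '[[0, 0, 0.5], [0, 0, 0.8], [0, 0, 0.8], [0, 0, 0.8], [0, 0, 0.8], [0, 0, 0.8], [0, 0, 0], [0, 0, 0]]' --rot '[[0, 0, 0], [0, 0, 0], [0, 0, 0], [0, 0, 0], [0, 0, 0], [0, 0, 0], [0, 0, 0], [0, 0, 0]]' --claw '[0, 0, 0, 0, 0, 0, 0, 0]'

```text
t: 4.07
eef_pos: [458.8, 357.8, 200.2]
eef_rot: [[-0.999, 0.035, 0.003], [0.035, 0.999, 0.002], [-0.003, 0.002, -1.0]]
ft_force: [-0.2, -0.6, -1.0]
opening: 0.176
gripper_force: 39.1
```

Emit:
arm_command --xyz '[[0.145, -0.56, 0], [0.145, -0.56, 0], [0.145, -0.56, 0], [0.145, -0.56, 0], [0.145, -0.56, 0], [0.145, -0.56, 0], [0.145, -0.56, 0], [0.145, -0.56, 0], [0.145, -0.56, 0]]' --rot '[[0, 0, -0.98], [0, 0, -0.98], [0, 0, -0.98], [0, 0, -0.98], [0, 0, -0.98], [0, 0, -0.98], [0, 0, -0.98], [0, 0, -0.98], [0, 0, -0.98]]' --claw '[0, 0, 0, 0, 0, 0, 0, 0, 0]'

```text
t: 4.82
eef_pos: [509.6, 154.4, 197.0]
eef_rot: [[-0.691, 0.723, -0.003], [0.723, 0.691, -0.001], [0.001, -0.003, -1.0]]
ft_force: [-0.9, -0.3, -0.3]
opening: 0.178
gripper_force: 39.0
```

Emit:
arm_command --xyz '[[0.145, -0.56, 0], [0.145, -0.56, 0], [0.145, -0.56, 0], [0.145, -0.56, 0], [0.145, -0.56, 0], [0.145, -0.56, 0], [0.145, -0.56, 0], [0.145, -0.56, 0], [0.145, -0.56, 0], [0, 0, 0]]' --rot '[[0, 0, -0.98], [0, 0, -0.98], [0, 0, -0.98], [0, 0, -0.98], [0, 0, -0.98], [0, 0, -0.98], [0, 0, -0.98], [0, 0, -0.98], [0, 0, -0.98], [0, 0, 0]]' --claw '[0, 0, 0, 0, 0, 0, 0, 0, 0, 0]'

```text
t: 5.65
eef_pos: [562.2, -51.1, 197.2]
eef_rot: [[0.014, 1.0, -0.002], [1.0, -0.014, -0.004], [-0.004, -0.002, -1.0]]
ft_force: [-0.2, -0.6, -0.7]
opening: 0.177
gripper_force: 39.0
```

Emit:
arm_command --xyz '[[0, 0, -0.7], [0, 0, -0.7], [0, 0, -0.7], [0, 0, -0.6], [0, 0, 0], [0, 0, 0]]' --rot '[[0, 0, 0], [0, 0, 0], [0, 0, 0], [0, 0, 0], [0, 0, 0], [0, 0, 0]]' --claw '[0, 0, 0, 0, 0, 0]'

```text
t: 6.15
eef_pos: [561.0, -45.6, 89.0]
eef_rot: [[0.003, 1.0, -0.005], [1.0, -0.003, -0.0], [-0.0, -0.005, -1.0]]
ft_force: [0.2, -0.2, 0.9]
opening: 0.177
gripper_force: 39.1
```

```bash
python3 - <<'E'
from h import *
c=env.capture('wrist'); pickle.dump(c,open('wrist.pkl','wb'));s=env.capture('side');pickle.dump(s,open('side.pkl','wb'))
a=cv2.resize(s['img'][70:260,230:400],None,fx=2.2,fy=2.2)
im=np.zeros((420,560+a.shape[1],3),np.uint8); im[:,:560]=c['img']; im[:a.shape[0],560:]=a[:420]
im=im[:,160:] if im.shape[1]>800 else im
cv2.imwrite('pics/w1.png',im[:,:800,::-1]);print(np.round(c['extrinsics'],3).tolist())
E
```

```text
[[1.0, 0.002, 0.006, 561.555], [-0.003, 0.948, 0.319, 37.567], [-0.005, -0.319, 0.948, 217.897], [0.0, 0.0, 0.0, 1.0]]
```

View pics/w1.png

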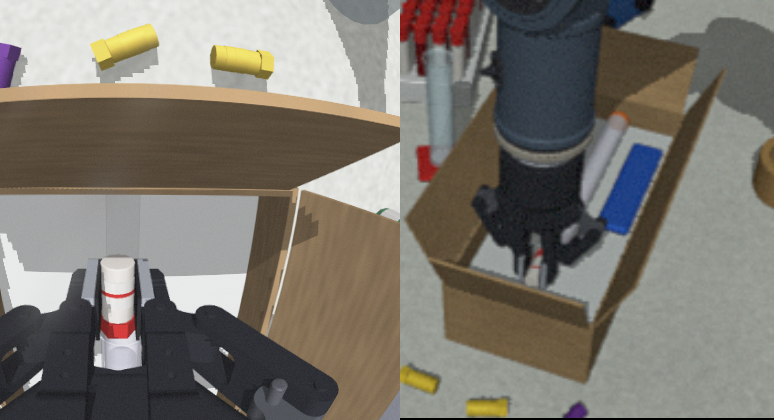

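```bash
python3 - <<'E'
from h import *
c=pickle.load(open('wrist.pkl','rb'));g=cv2.cvtColor(c['img'],cv2.COLOR_RGB2GRAY).astype(int)
for r in (205,220,235,248): print(r,g[r,250:312:2].tolist())
for r in (215,235):
  for u in (265,300): print(r,u,wray(c,(u,r),55.5).round(1))
cv2.imwrite('pics/w2.png',cv2.resize(c['img'][190:400,200:360],None,fx=3.5,fy=2.8,interpolation=2)[...,::-1])
E
```

```text
205 [160, 162, 160, 163, 161, 160, 163, 161, 151, 152, 154, 155, 155, 156, 158, 156, 157, 156, 155, 154, 156, 157, 156, 156, 154, 161, 163, 166, 165, 166, 166]
220 [161, 160, 163, 161, 163, 164, 163, 163, 153, 156, 158, 156, 156, 154, 156, 157, 155, 158, 157, 156, 157, 156, 159, 157, 157, 164, 165, 164, 166, 165, 165]
235 [164, 163, 164, 164, 162, 166, 162, 165, 152, 158, 157, 156, 156, 157, 156, 159, 155, 158, 156, 155, 155, 158, 155, 157, 156, 167, 163, 165, 164, 167, 165]
248 [163, 166, 165, 165, 168, 164, 165, 166, 153, 158, 157, 158, 158, 159, 157, 154, 157, 157, 156, 157, 158, 155, 159, 155, 153, 166, 166, 165, 166, 166, 165]
215 265 [[553.9 -19.6  55.5]]
215 300 [[572.5 -19.6  55.5]]
235 265 [[553.7 -31.1  55.5]]
235 300 [[572.7 -31.1  55.5]]
```

View pics/w2.png

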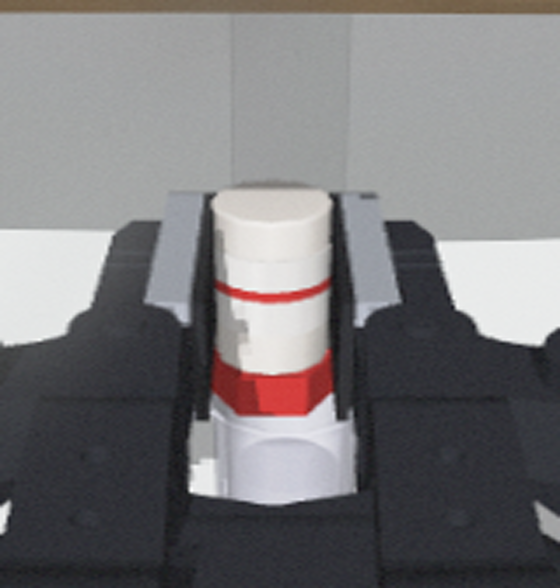

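Emit:
arm_command --xyz '[[0.045, 0, -0.25], [0, 0, -0.25], [0, 0, -0.03], [0, 0, 0], [0, -0.2, 0], [0, -0.2, 0], [0, 0, 0]]' --rot '[[0, 0, 0], [0, 0, 0], [0, 0, 0], [0, 0, 0], [0, 0, 0], [0, 0, 0], [0, 0, 0]]' --claw '[0, 0, 0, 0, 0, 0, 0]'

```text
t: 6.83
eef_pos: [565.5, -61.5, 70.1]
eef_rot: [[0.003, 1.0, 0.003], [1.0, -0.003, 0.001], [0.001, 0.003, -1.0]]
ft_force: [0.8, 2.3, 8.6]
opening: 0.18
gripper_force: 44.7
```

Emit:
arm_command --xyz '[[0, -0.2, 0], [0, -0.15, 0], [0, -0.05, 0], [0, 0, 0]]' --rot '[[0, 0, 0], [0, 0, 0], [0, 0, 0], [0, 0, 0]]' --claw '[0, 0, 0, 0]'

```text
t: 7.17
eef_pos: [564.9, -70.7, 70.0]
eef_rot: [[-0.002, 1.0, 0.0], [1.0, 0.002, 0.008], [0.008, 0.0, -1.0]]
ft_force: [-3.5, 19.3, 15.9]
opening: 0.176
gripper_force: 51.1
```

Emit:
arm_command --xyz '[[0, 0.1, 0.05], [0, 0, 0], [0, 0, 0], [0, 0, 0], [0, 0, 0], [-0.05, 0, 0.06], [0, 0.3, 0], [0, 0.35, 0], [0, 0.1, 0], [0, 0, 0]]' --rot '[[0, 0, 0], [0, 0, 0], [0, 0, 0], [0, 0, 0], [0, 0, 0], [0, 0, 0], [0, 0, 0], [0, 0, 0], [0, 0, 0], [0, 0, 0]]' --claw '[0, 0, 0.4, 0.4, 0.4, 0.4, 0.4, 0.4, 0.4, 0.4]'

```text
t: 8.0
eef_pos: [562.5, -41.6, 73.7]
eef_rot: [[0.0, 1.0, 0.0], [1.0, -0.0, 0.001], [0.001, 0.0, -1.0]]
ft_force: [0.2, 0.8, 0.8]
opening: 0.402
gripper_force: 0.0
```

```bash
python3 - <<'E'
from h import *
c=env.capture('wrist'); pickle.dump(c,open('wrist.pkl','wb'))
s=env.state();print(s['eef_pos'],s['ft_force'])
cv2.imwrite('pics/w3.png',cv2.resize(c['img'][190:410,180:380],None,fx=3,fy=2.6,interpolation=2)[...,::-1])
E
```

```text
[562.48380638 -42.81078384  73.78353306] [ 0.65990431 -1.52642882 -0.81326309]
```

View pics/w3.png

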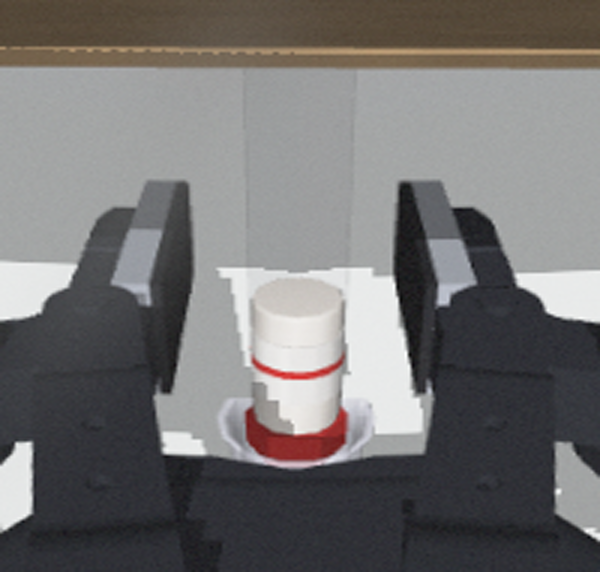

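Emit:
arm_command --xyz '[[0.02, 0, -0.04], [0, 0, 0], [0, 0, 0], [0, 0, 0], [0, -0.15, 0], [0, -0.15, 0], [0, -0.15, 0], [0, -0.15, 0], [0, 0, 0]]' --rot '[[0, 0, 0], [0, 0, 0], [0, 0, 0], [0, 0, 0], [0, 0, 0], [0, 0, 0], [0, 0, 0], [0, 0, 0], [0, 0, 0]]' --claw '[0, 0, 0, 0, 0, 0, 0, 0, 0]'

```text
t: 8.8
eef_pos: [563.0, -69.4, 72.1]
eef_rot: [[0.005, 1.0, -0.0], [1.0, -0.005, -0.001], [-0.001, -0.0, -1.0]]
ft_force: [0.2, -0.8, 0.2]
opening: -0.003
gripper_force: 0.0
```

Emit:
arm_command --xyz '[[0, -0.1, 0], [0, -0.1, 0], [0, -0.1, 0], [0, 0, 0]]' --rot '[[0, 0, 0], [0, 0, 0], [0, 0, 0], [0, 0, 0]]' --claw '[0, 0, 0, 0]'

```text
t: 9.13
eef_pos: [563.1, -80.3, 72.1]
eef_rot: [[0.004, 1.0, -0.0], [1.0, -0.004, -0.0], [-0.0, -0.0, -1.0]]
ft_force: [0.4, 0.3, -0.5]
opening: -0.004
gripper_force: 0.0
```

```bash
python3 - <<'E'
from h import *
c=env.capture('wrist'); s=env.state();print(s['eef_pos'],s['ft_force'])
d=env.capture('side');e=env.capture('scene')
a=cv2.resize(c['img'][220:420,200:360],(400,500)); b=cv2.resize(e['img'][150:250,150:270],(400,333))
im=np.zeros((500,800,3),np.uint8);im[:,:400]=a;im[:333,400:]=b
cv2.imwrite('pics/w4.png',im[...,::-1])
E
```

```text
[563.20362086 -80.22593271  72.11933064] [-0.12088652 -0.01869071  0.1097726 ]
```

View pics/w4.png

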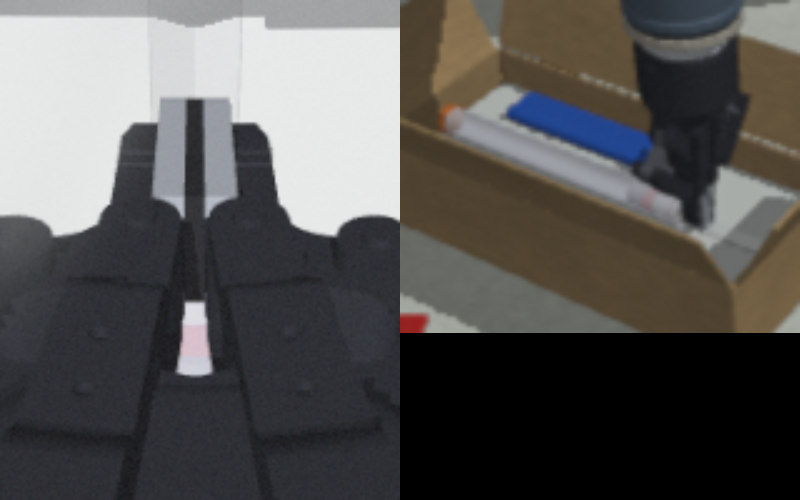

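Emit:
arm_command --xyz '[[0, -0.05, 0], [0, 0, 0], [0, 0, 0]]' --rot '[[0, 0, 0], [0, 0, 0], [0, 0, 0]]' --claw '[0, 0, 0]'

```text
t: 9.53
eef_pos: [563.3, -80.5, 72.1]
eef_rot: [[0.002, 1.0, -0.0], [1.0, -0.002, 0.001], [0.001, -0.0, -1.0]]
ft_force: [-0.0, 5.2, 1.2]
opening: -0.001
gripper_force: 2.7
```

Emit:
arm_command --xyz '[[0, -0.05, 0], [0, 0, 0], [0, 0, 0]]' --rot '[[0, 0, 0], [0, 0, 0], [0, 0, 0]]' --claw '[0, 0, 0]'

```text
t: 9.78
eef_pos: [563.2, -80.6, 72.1]
eef_rot: [[0.0, 1.0, -0.001], [1.0, -0.0, 0.003], [0.003, -0.001, -1.0]]
ft_force: [0.3, 11.1, 3.3]
opening: 0.002
gripper_force: 5.5
```

Emit:
arm_command --xyz '[[0, -0.05, 0], [0, 0, 0], [0, 0, 0]]' --rot '[[0, 0, 0], [0, 0, 0], [0, 0, 0]]' --claw '[0, 0, 0]'

```text
t: 10.03
eef_pos: [563.3, -80.8, 72.1]
eef_rot: [[-0.001, 1.0, -0.001], [1.0, 0.001, 0.005], [0.005, -0.001, -1.0]]
ft_force: [-1.0, 16.9, 4.2]
opening: -0.003
gripper_force: 8.3
```

Emit:
arm_command --xyz '[[0, 0.3, 0], [0, 0, 0.6], [0, 0, 0.8], [0, 0, 0.9], [0, 0, 0.9], [0, 0, 0]]' --rot '[[0, 0, 0], [0, 0, 0], [0, 0, 0], [0, 0, 0], [0, 0, 0], [0, 0, 0]]' --claw '[0, 0, 0, 0, 0, 0]'

```text
t: 10.53
eef_pos: [566.2, -75.1, 206.7]
eef_rot: [[0.004, 1.0, 0.01], [1.0, -0.004, -0.002], [-0.002, 0.01, -1.0]]
ft_force: [1.5, -0.9, -0.1]
opening: -0.0
gripper_force: 0.0
```

Emit:
arm_command --xyz '[[-0.147, 0.492, 0], [-0.147, 0.492, 0], [-0.147, 0.492, 0], [-0.147, 0.492, 0], [-0.147, 0.492, 0], [-0.147, 0.492, 0], [-0.147, 0.492, 0], [-0.147, 0.492, 0], [-0.147, 0.492, 0]]' --rot '[[0, 0, 0.99], [0, 0, 0.99], [0, 0, 0.99], [0, 0, 0.99], [0, 0, 0.99], [0, 0, 0.99], [0, 0, 0.99], [0, 0, 0.99], [0, 0, 0.99]]' --claw '[0.5, 0.5, 0.5, 0.5, 0.5, 0.5, 0.5, 0.5, 0.5]'

```text
t: 11.28
eef_pos: [510.0, 104.0, 200.1]
eef_rot: [[-0.702, 0.712, 0.001], [0.712, 0.702, -0.001], [-0.001, 0.0, -1.0]]
ft_force: [0.1, -0.7, -0.6]
opening: 0.502
gripper_force: 0.0
```

Emit:
arm_command --xyz '[[-0.147, 0.492, 0], [-0.147, 0.492, 0], [-0.147, 0.492, 0], [-0.147, 0.492, 0], [-0.147, 0.492, 0], [-0.147, 0.492, 0], [-0.147, 0.492, 0], [-0.147, 0.492, 0], [-0.147, 0.492, 0], [0, 0, 0]]' --rot '[[0, 0, 0.99], [0, 0, 0.99], [0, 0, 0.99], [0, 0, 0.99], [0, 0, 0.99], [0, 0, 0.99], [0, 0, 0.99], [0, 0, 0.99], [0, 0, 0.99], [0, 0, 0]]' --claw '[0.5, 0.5, 0.5, 0.5, 0.5, 0.5, 0.5, 0.5, 0.5, 0.5]'

```text
t: 12.12
eef_pos: [455.9, 284.8, 200.1]
eef_rot: [[-1.0, 0.009, 0.0], [0.009, 1.0, 0.002], [-0.0, 0.002, -1.0]]
ft_force: [-0.0, 1.0, 0.1]
opening: 0.495
gripper_force: 0.0
```

Emit:
arm_command --xyz '[[0, 0, -0.6], [0, 0, -0.7], [0, 0, -0.6], [0, 0, 0], [0, 0, 0]]' --rot '[[0, 0, 0], [0, 0, 0], [0, 0, 0], [0, 0, 0], [0, 0, 0]]' --claw '[0.5, 0.5, 0.5, 0.5, 0.5]'

```text
t: 12.53
eef_pos: [457.1, 279.7, 123.6]
eef_rot: [[-1.0, 0.02, -0.002], [0.02, 1.0, -0.002], [0.002, -0.002, -1.0]]
ft_force: [0.5, 0.1, -0.1]
opening: 0.504
gripper_force: 0.0
```

```bash
cat > look.py <<'E'
from h import *
s=env.state(); R=np.array(s['eef_rot']); print('t',s['t'],'tcp',np.round(s['eef_pos'],1),'yaw_y',np.degrees(np.arctan2(R[1,1],R[0,1])).round(1),'op',round(s['opening'],3))
c=env.capture('wrist'); pickle.dump(c,open('wrist.pkl','wb'))
for o in wvials(c): print('W',o[0].round(1),o[1].round(1),round(o[2],1),round(o[3],1))
d=env.capture('side');pickle.dump(d,open('side.pkl','wb'))
for o in vials(d,cloud(d)): print('S',o[0].round(1),round(o[1],1),round(o[2],1),o[3])
E
python3 look.py
```

```text
t 12.5333 tcp [457.1 279.7 123.6] yaw_y 88.9 op 0.504
W [465.6 280.6] 1.7 45.5 18.9
W [479.3 178.7] 18.6 43.2 19.8
S [584.3 205.5] -22.3 45.8 159
S [464.8 281. ] 7.2 40.5 157
S [582.1 352.7] -19.6 43.6 210
S [362.3 346.1] 22.7 11.9 34
```

Emit:
arm_command --xyz '[[0, 0.01, -0.7], [0, 0, -0.7], [0, 0, -0.6], [0, 0, -0.4], [0, 0, -0.19], [0, 0, 0], [0, 0, 0], [0, 0, 0], [0, 0, 0], [0, 0, 0]]' --rot '[[0, 0, 0], [0, 0, 0], [0, 0, 0], [0, 0, 0], [0, 0, 0], [0, 0, 0], [0, 0, 0], [0, 0, 0], [0, 0, 0], [0, 0, 0]]' --claw '[0.5, 0.5, 0.5, 0.5, 0.5, 0.5, 0, 0, 0, 0]' --newtons 40

```text
t: 13.47
eef_pos: [458.3, 281.5, 22.1]
eef_rot: [[-1.0, 0.019, 0.002], [0.019, 1.0, 0.002], [-0.002, 0.002, -1.0]]
ft_force: [-1.2, -0.4, 6.8]
opening: 0.176
gripper_force: 39.3
```

Emit:
arm_command --xyz '[[0, 0, 0], [0, 0, 0], [0, 0, 0.5], [0, 0, 0.8], [0, 0, 0.8], [0, 0, 0.8], [0, 0, 0.8], [0, 0, 0.8], [0, 0, 0]]' --rot '[[0, 0, 0], [0, 0, 0], [0, 0, 0], [0, 0, 0], [0, 0, 0], [0, 0, 0], [0, 0, 0], [0, 0, 0], [0, 0, 0]]' --claw '[0, 0, 0, 0, 0, 0, 0, 0, 0]'

```text
t: 14.22
eef_pos: [459.8, 282.6, 207.5]
eef_rot: [[-1.0, 0.019, 0.009], [0.019, 1.0, 0.006], [-0.009, 0.006, -1.0]]
ft_force: [1.1, 0.9, -0.6]
opening: 0.182
gripper_force: 39.2
```

Emit:
arm_command --xyz '[[0.147, -0.453, 0], [0.147, -0.453, 0], [0.147, -0.453, 0], [0.147, -0.453, 0], [0.147, -0.453, 0], [0.147, -0.453, 0], [0.147, -0.453, 0], [0.147, -0.453, 0], [0.147, -0.453, 0]]' --rot '[[0, 0, -0.99], [0, 0, -0.99], [0, 0, -0.99], [0, 0, -0.99], [0, 0, -0.99], [0, 0, -0.99], [0, 0, -0.99], [0, 0, -0.99], [0, 0, -0.99]]' --claw '[0, 0, 0, 0, 0, 0, 0, 0, 0]'

```text
t: 14.97
eef_pos: [510.5, 117.1, 201.3]
eef_rot: [[-0.696, 0.718, 0.001], [0.718, 0.696, 0.001], [-0.0, 0.001, -1.0]]
ft_force: [0.2, 1.3, 0.8]
opening: 0.178
gripper_force: 39.2
```

Emit:
arm_command --xyz '[[0.147, -0.453, 0], [0.147, -0.453, 0], [0.147, -0.453, 0], [0.147, -0.453, 0], [0.147, -0.453, 0], [0.147, -0.453, 0], [0.147, -0.453, 0], [0.147, -0.453, 0], [0.147, -0.453, 0], [0, 0, 0]]' --rot '[[0, 0, -0.99], [0, 0, -0.99], [0, 0, -0.99], [0, 0, -0.99], [0, 0, -0.99], [0, 0, -0.99], [0, 0, -0.99], [0, 0, -0.99], [0, 0, -0.99], [0, 0, 0]]' --claw '[0, 0, 0, 0, 0, 0, 0, 0, 0, 0]'

```text
t: 15.8
eef_pos: [564.0, -49.4, 201.4]
eef_rot: [[0.013, 1.0, 0.002], [1.0, -0.013, -0.002], [-0.002, 0.002, -1.0]]
ft_force: [0.3, -0.5, -1.0]
opening: 0.176
gripper_force: 39.2
```

Emit:
arm_command --xyz '[[0, 0, -0.7], [0, 0, -0.7], [0, 0, -0.7], [0, 0, -0.6], [0, 0, 0], [0, 0, 0]]' --rot '[[0, 0, 0], [0, 0, 0], [0, 0, 0], [0, 0, 0], [0, 0, 0], [0, 0, 0]]' --claw '[0, 0, 0, 0, 0, 0]'

```text
t: 16.3
eef_pos: [562.6, -44.9, 92.4]
eef_rot: [[0.002, 1.0, -0.002], [1.0, -0.002, 0.0], [0.0, -0.002, -1.0]]
ft_force: [-0.1, 0.3, 0.1]
opening: 0.179
gripper_force: 39.2
```

```bash
cat > held.py <<'E'
from h import *
s=env.state(); R=np.array(s['eef_rot']); p=np.array(s['eef_pos']);print('t',s['t'],'tcp',p.round(1),'yaw_y',np.degrees(np.arctan2(R[1,1],R[0,1])).round(1),'op',round(s['opening'],3),'z tilt',R[:,2].round(3))
c=env.capture('wrist'); pickle.dump(c,open('wrist.pkl','wb'))
for a,ce,m in blobs(redmask(c)[:,200:360].copy(),30):
    vv,uu=np.nonzero(m); Q=wray(c,np.c_[uu+200,vv],p[2]-7.5+8); print('red',a,ce+[200,0],'mean',Q.mean(0).round(1),'y',Q[:,1].min().round(1),Q[:,1].max().round(1))
E
python3 held.py
```

```text
t 16.3 tcp [562.6 -44.9  92.4] yaw_y -0.1 op 0.179 z tilt [-0.002  0.    -1.   ]
red 80 [277.175  288.7625] mean [562.1 -43.2  92.9] y -44.5 -41.2
red 479 [277.40292276 322.52400835] mean [562.1 -63.3  92.9] y -68.9 -54.9
```

Emit:
arm_command --xyz '[[0.02, 0, -0.25], [0, 0, -0.25], [0, 0, -0.03], [0, 0, 0], [0, -0.2, 0], [0, -0.2, 0], [0, -0.18, 0], [0, 0, 0]]' --rot '[[0, 0, 0], [0, 0, 0], [0, 0, 0], [0, 0, 0], [0, 0, 0], [0, 0, 0], [0, 0, 0], [0, 0, 0]]' --claw '[0, 0, 0, 0, 0, 0, 0, 0]'

```text
t: 17.02
eef_pos: [563.9, -69.9, 71.5]
eef_rot: [[0.005, 1.0, 0.0], [1.0, -0.005, -0.001], [-0.001, 0.0, -1.0]]
ft_force: [-1.9, -0.6, 2.3]
opening: 0.178
gripper_force: 39.5
```

```bash
python3 held.py
```

```text
t 17.0167 tcp [563.9 -69.9  71.5] yaw_y -0.3 op 0.178 z tilt [ 0.    -0.001 -1.   ]
red 84 [277.41666667 288.64285714] mean [563.4 -68.1  72. ] y -69.5 -65.7
red 450 [277.38888889 322.04888889] mean [563.3 -88.   72. ] y -93.2 -80.0
```

Emit:
arm_command --xyz '[[0, 0, 0], [0, 0, 0], [0, 0, 0], [0, 0, 0.02], [0, 0.35, 0], [0, 0.35, 0], [0, 0, 0], [0, 0, 0], [0, 0, 0], [0, 0, 0]]' --rot '[[0, 0, 0], [0, 0, 0], [0, 0, 0], [0, 0, 0], [0, 0, 0], [0, 0, 0], [0, 0, 0], [0, 0, 0], [0, 0, 0], [0, 0, 0]]' --claw '[0.4, 0.4, 0.4, 0.4, 0.4, 0.4, 0.4, 0, 0, 0]'

```text
t: 17.9
eef_pos: [563.9, -41.3, 72.1]
eef_rot: [[0.004, 1.0, 0.0], [1.0, -0.004, -0.001], [-0.001, 0.0, -1.0]]
ft_force: [-0.3, 0.2, 0.5]
opening: 0.005
gripper_force: 0.0
```

Emit:
arm_command --xyz '[[0, 0, 0], [0, -0.1, 0], [0, -0.15, 0], [0, -0.15, 0], [0, -0.15, 0], [0, -0.15, 0], [0, 0, 0]]' --rot '[[0, 0, 0], [0, 0, 0], [0, 0, 0], [0, 0, 0], [0, 0, 0], [0, 0, 0], [0, 0, 0]]' --claw '[0, 0, 0, 0, 0, 0, 0]'

```text
t: 18.48
eef_pos: [563.9, -70.4, 72.2]
eef_rot: [[0.005, 1.0, 0.0], [1.0, -0.005, -0.001], [-0.001, 0.0, -1.0]]
ft_force: [0.1, 0.1, 0.9]
opening: -0.0
gripper_force: 0.0
```

Emit:
arm_command --xyz '[[0, -0.1, 0], [0, -0.1, 0], [0, -0.08, 0], [0, -0.05, 0], [0, 0, 0], [0, 0, 0]]' --rot '[[0, 0, 0], [0, 0, 0], [0, 0, 0], [0, 0, 0], [0, 0, 0], [0, 0, 0]]' --claw '[0, 0, 0, 0, 0, 0]'

```text
t: 18.98
eef_pos: [563.9, -80.5, 72.0]
eef_rot: [[0.002, 1.0, -0.0], [1.0, -0.002, 0.001], [0.001, -0.0, -1.0]]
ft_force: [-1.0, 5.4, 1.5]
opening: 0.002
gripper_force: 2.8
```

```bash
cat > chk.py <<'E'
from h import *
c=env.capture('scene'); R=redmask(c); H=hsv(c)
# red/pink caps through tube along its axis
for yy in range(-340,-80,6):
    u,v=project(c,[562.5,yy,70])[0]; q=c['img'][int(v)-2:int(v)+3,int(u)-2:int(u)+3].reshape(-1,3).mean(0); print(yy,int(q[0]-q[1]),end='; ')
E
python3 chk.py
```

```text
-340 28; -334 20; -328 5; -322 3; -316 -1; -310 -2; -304 -2; -298 -2; -292 -2; -286 -2; -280 -2; -274 -2; -268 -2; -262 -2; -256 -2; -250 -2; -244 -2; -238 -2; -232 -2; -226 -2; -220 -2; -214 -2; -208 -2; -202 -2; -196 -2; -190 -2; -184 -2; -178 -1; -172 3; -166 6; -160 3; -154 1; -148 0; -142 0; -136 1; -130 6; -124 4; -118 3; -112 0; -106 1; -100 0; -94 0; -88 -1; -82 -1;
```

Emit:
arm_command --xyz '[[0, 0.3, 0], [0, 0, 0.6], [0, 0, 0.8], [0, 0, 0.9], [0, 0, 0.9], [0, 0, 0]]' --rot '[[0, 0, 0], [0, 0, 0], [0, 0, 0], [0, 0, 0], [0, 0, 0], [0, 0, 0]]' --claw '[0, 0, 0, 0, 0, 0]'

```text
t: 19.53
eef_pos: [567.0, -70.4, 206.6]
eef_rot: [[0.004, 1.0, 0.01], [1.0, -0.004, -0.001], [-0.001, 0.01, -1.0]]
ft_force: [2.3, -1.0, -0.3]
opening: -0.0
gripper_force: 0.0
```

Emit:
arm_command --xyz '[[-0.105, 0.28, 0], [-0.105, 0.28, 0], [-0.105, 0.28, 0], [-0.105, 0.28, 0], [-0.105, 0.28, 0], [-0.105, 0.28, 0], [-0.105, 0.28, 0], [-0.105, 0.28, 0], [-0.105, 0.28, 0], [-0.105, 0.28, 0]]' --rot '[[0, 0, 0.99], [0, 0, 0.99], [0, 0, 0.99], [0, 0, 0.99], [0, 0, 0.99], [0, 0, 0.99], [0, 0, 0.99], [0, 0, 0.99], [0, 0, 0.99], [0, 0, 0.99]]' --claw '[0.5, 0.5, 0.5, 0.5, 0.5, 0.5, 0.5, 0.5, 0.5, 0.5]'

```text
t: 20.37
eef_pos: [521.7, 43.0, 200.1]
eef_rot: [[-0.761, 0.649, 0.0], [0.649, 0.761, -0.0], [-0.001, -0.0, -1.0]]
ft_force: [-0.4, 0.3, 0.3]
opening: 0.499
gripper_force: 0.0
```

Emit:
arm_command --xyz '[[-0.105, 0.28, 0], [-0.105, 0.28, 0], [-0.105, 0.28, 0], [-0.105, 0.28, 0], [-0.105, 0.28, 0], [-0.105, 0.28, 0], [-0.105, 0.28, 0], [-0.105, 0.28, 0], [-0.105, 0.28, 0], [-0.105, 0.28, 0]]' --rot '[[0, 0, 0.99], [0, 0, 0.99], [0, 0, 0.99], [0, 0, 0.99], [0, 0, 0.99], [0, 0, 0.99], [0, 0, 0.99], [0, 0, 0.99], [0, 0, 0.99], [0, 0, 0.99]]' --claw '[0.5, 0.5, 0.5, 0.5, 0.5, 0.5, 0.5, 0.5, 0.5, 0.5]'

```text
t: 21.2
eef_pos: [479.7, 155.0, 200.0]
eef_rot: [[-0.988, -0.157, 0.0], [-0.157, 0.988, -0.0], [-0.0, -0.0, -1.0]]
ft_force: [1.0, -0.3, -0.1]
opening: 0.497
gripper_force: 0.0
```

Emit:
arm_command --xyz '[[-0.105, 0.28, 0], [-0.105, 0.28, 0], [0, 0, -0.6], [0, 0, -0.7], [0, 0, -0.6], [0, 0, 0], [0, 0, 0]]' --rot '[[0, 0, 0.99], [0, 0, 0.99], [0, 0, 0], [0, 0, 0], [0, 0, 0], [0, 0, 0], [0, 0, 0]]' --claw '[0.5, 0.5, 0.5, 0.5, 0.5, 0.5, 0.5]'

```text
t: 21.78
eef_pos: [471.0, 176.6, 123.6]
eef_rot: [[-0.947, -0.321, -0.002], [-0.321, 0.947, -0.001], [0.002, -0.0, -1.0]]
ft_force: [-0.1, 1.0, 0.7]
opening: 0.501
gripper_force: 0.0
```

```bash
python3 look.py
```

```text
t 21.7833 tcp [471.  176.6 123.6] yaw_y 108.7 op 0.501
W [479.1 179. ] 20.9 45.5 18.6
W [584.1 207.7] -20.1 50.0 18.8
S [584.2 205.5] -22.3 45.9 160
S [486.1 179.8] 19.7 23.7 100
S [582.1 352.6] -20.4 43.6 203
S [362.4 346.3] 22.0 11.6 33
```

Emit:
arm_command --xyz '[[0, 0, -0.7], [0, 0, -0.7], [0, 0, -0.6], [0, 0, -0.4], [0, 0, -0.19], [0, 0, 0], [0, 0, 0], [0, 0, 0], [0, 0, 0], [0, 0, 0]]' --rot '[[0, 0, 0], [0, 0, 0], [0, 0, 0], [0, 0, 0], [0, 0, 0], [0, 0, 0], [0, 0, 0], [0, 0, 0], [0, 0, 0], [0, 0, 0]]' --claw '[0.5, 0.5, 0.5, 0.5, 0.5, 0.5, 0, 0, 0, 0]' --newtons 40

```text
t: 22.72
eef_pos: [472.5, 177.2, 22.0]
eef_rot: [[-0.947, -0.321, 0.003], [-0.321, 0.947, 0.001], [-0.003, 0.0, -1.0]]
ft_force: [-1.0, -0.3, 6.0]
opening: 0.179
gripper_force: 39.1
```

Emit:
arm_command --xyz '[[0, 0, 0], [0, 0, 0], [0, 0, 0.5], [0, 0, 0.8], [0, 0, 0.8], [0, 0, 0.8], [0, 0, 0.8], [0, 0, 0.8], [0, 0, 0]]' --rot '[[0, 0, 0], [0, 0, 0], [0, 0, 0], [0, 0, 0], [0, 0, 0], [0, 0, 0], [0, 0, 0], [0, 0, 0], [0, 0, 0]]' --claw '[0, 0, 0, 0, 0, 0, 0, 0, 0]'

```text
t: 23.47
eef_pos: [474.1, 178.0, 207.2]
eef_rot: [[-0.947, -0.321, 0.01], [-0.321, 0.947, 0.004], [-0.01, 0.001, -1.0]]
ft_force: [1.2, 0.9, -0.3]
opening: 0.179
gripper_force: 39.2
```

Emit:
arm_command --xyz '[[0.105, -0.253, 0], [0.105, -0.253, 0], [0.105, -0.253, 0], [0.105, -0.253, 0], [0.105, -0.253, 0], [0.105, -0.253, 0], [0.105, -0.253, 0], [0.105, -0.253, 0], [0.105, -0.253, 0], [0.105, -0.253, 0]]' --rot '[[0, 0, -0.99], [0, 0, -0.99], [0, 0, -0.99], [0, 0, -0.99], [0, 0, -0.99], [0, 0, -0.99], [0, 0, -0.99], [0, 0, -0.99], [0, 0, -0.99], [0, 0, -0.99]]' --claw '[0, 0, 0, 0, 0, 0, 0, 0, 0, 0]'

```text
t: 24.3
eef_pos: [513.8, 75.1, 201.4]
eef_rot: [[-0.857, 0.515, 0.001], [0.515, 0.857, 0.001], [-0.001, 0.001, -1.0]]
ft_force: [-0.0, -0.5, -0.7]
opening: 0.18
gripper_force: 39.1
```

Emit:
arm_command --xyz '[[0.105, -0.253, 0], [0.105, -0.253, 0], [0.105, -0.253, 0], [0.105, -0.253, 0], [0.105, -0.253, 0], [0.105, -0.253, 0], [0.105, -0.253, 0], [0.105, -0.253, 0], [0.105, -0.253, 0], [0.105, -0.253, 0]]' --rot '[[0, 0, -0.99], [0, 0, -0.99], [0, 0, -0.99], [0, 0, -0.99], [0, 0, -0.99], [0, 0, -0.99], [0, 0, -0.99], [0, 0, -0.99], [0, 0, -0.99], [0, 0, -0.99]]' --claw '[0, 0, 0, 0, 0, 0, 0, 0, 0, 0]'

```text
t: 25.13
eef_pos: [555.8, -26.0, 201.4]
eef_rot: [[-0.165, 0.986, 0.001], [0.986, 0.165, 0.001], [0.0, 0.001, -1.0]]
ft_force: [0.5, -0.2, -0.8]
opening: 0.178
gripper_force: 39.2
```

Emit:
arm_command --xyz '[[0.105, -0.253, 0], [0.105, -0.253, 0], [0, 0, -0.7], [0, 0, -0.7], [0, 0, -0.7], [0, 0, -0.6], [0, 0, 0], [0, 0, 0]]' --rot '[[0, 0, -0.99], [0, 0, -0.99], [0, 0, 0], [0, 0, 0], [0, 0, 0], [0, 0, 0], [0, 0, 0], [0, 0, 0]]' --claw '[0, 0, 0, 0, 0, 0, 0, 0]'

```text
t: 25.8
eef_pos: [563.5, -45.8, 92.6]
eef_rot: [[0.003, 1.0, -0.001], [1.0, -0.003, 0.0], [0.0, -0.001, -1.0]]
ft_force: [-0.1, 0.5, 0.1]
opening: 0.179
gripper_force: 39.2
```

```bash
python3 held.py
```

```text
t 25.8 tcp [563.5 -45.8  92.6] yaw_y -0.2 op 0.179 z tilt [-0.001  0.    -1.   ]
red 79 [276.83544304 287.69620253] mean [562.8 -43.5  93.1] y -44.8 -41.5
red 484 [277.52479339 321.78512397] mean [563.  -63.8  93.1] y -69.8 -55.3
```

Emit:
arm_command --xyz '[[0, 0, -0.25], [0, 0, -0.25], [0, 0, -0.03], [0, 0, 0], [0, -0.2, 0], [0, -0.2, 0], [0, -0.16, 0], [0, 0, 0]]' --rot '[[0, 0, 0], [0, 0, 0], [0, 0, 0], [0, 0, 0], [0, 0, 0], [0, 0, 0], [0, 0, 0], [0, 0, 0]]' --claw '[0, 0, 0, 0, 0, 0, 0, 0]'

```text
t: 26.52
eef_pos: [563.9, -69.6, 71.5]
eef_rot: [[0.005, 1.0, 0.0], [1.0, -0.005, -0.0], [-0.0, 0.0, -1.0]]
ft_force: [-1.3, -0.9, 1.9]
opening: 0.178
gripper_force: 39.4
```

Emit:
arm_command --xyz '[[0, 0, 0], [0, 0, 0], [0, 0, 0], [0, 0, 0.02], [0, 0.35, 0], [0, 0.35, 0], [0, 0, 0], [0, 0, 0], [0, 0, 0], [0, 0, 0]]' --rot '[[0, 0, 0], [0, 0, 0], [0, 0, 0], [0, 0, 0], [0, 0, 0], [0, 0, 0], [0, 0, 0], [0, 0, 0], [0, 0, 0], [0, 0, 0]]' --claw '[0.4, 0.4, 0.4, 0.4, 0.4, 0.4, 0.4, 0, 0, 0]'

```text
t: 27.35
eef_pos: [564.0, -41.2, 72.1]
eef_rot: [[0.004, 1.0, 0.0], [1.0, -0.004, -0.001], [-0.001, 0.0, -1.0]]
ft_force: [0.5, 0.4, -0.4]
opening: 0.003
gripper_force: 0.0
```

Emit:
arm_command --xyz '[[0, 0, 0], [0, -0.1, 0], [0, -0.15, 0], [0, -0.15, 0], [0, -0.15, 0], [0, -0.15, 0], [0, 0, 0]]' --rot '[[0, 0, 0], [0, 0, 0], [0, 0, 0], [0, 0, 0], [0, 0, 0], [0, 0, 0], [0, 0, 0]]' --claw '[0, 0, 0, 0, 0, 0, 0]'

```text
t: 27.93
eef_pos: [563.9, -70.2, 72.2]
eef_rot: [[0.005, 1.0, 0.0], [1.0, -0.005, -0.001], [-0.001, 0.0, -1.0]]
ft_force: [0.7, 0.0, -0.2]
opening: -0.002
gripper_force: 0.0
```

Emit:
arm_command --xyz '[[0, -0.1, 0], [0, -0.1, 0], [0, -0.08, 0], [0, -0.05, 0], [0, 0, 0], [0, 0, 0]]' --rot '[[0, 0, 0], [0, 0, 0], [0, 0, 0], [0, 0, 0], [0, 0, 0], [0, 0, 0]]' --claw '[0, 0, 0, 0, 0, 0]'

```text
t: 28.43
eef_pos: [563.9, -80.5, 72.0]
eef_rot: [[0.002, 1.0, -0.0], [1.0, -0.002, 0.001], [0.001, -0.0, -1.0]]
ft_force: [0.0, 5.3, 0.6]
opening: -0.002
gripper_force: 2.6
```

```bash
python3 chk.py
```

```text
-340 28; -334 20; -328 5; -322 2; -316 -1; -310 -2; -304 -2; -298 -2; -292 -2; -286 -2; -280 -2; -274 -2; -268 -2; -262 -2; -256 -2; -250 -2; -244 -2; -238 -2; -232 -2; -226 -2; -220 -2; -214 1; -208 6; -202 6; -196 1; -190 0; -184 0; -178 0; -172 4; -166 5; -160 3; -154 1; -148 0; -142 0; -136 1; -130 6; -124 5; -118 3; -112 0; -106 1; -100 0; -94 0; -88 -1; -82 -1;
```

Emit:
arm_command --xyz '[[0, 0.3, 0], [0, 0, 0.6], [0, 0, 0.8], [0, 0, 0.9], [0, 0, 0.9], [0, 0, 0]]' --rot '[[0, 0, 0], [0, 0, 0], [0, 0, 0], [0, 0, 0], [0, 0, 0], [0, 0, 0]]' --claw '[0, 0, 0, 0, 0, 0]'

```text
t: 28.98
eef_pos: [567.0, -70.1, 206.6]
eef_rot: [[0.004, 1.0, 0.01], [1.0, -0.004, -0.001], [-0.001, 0.01, -1.0]]
ft_force: [1.3, -0.6, 0.1]
opening: -0.002
gripper_force: 0.0
```

Emit:
arm_command --xyz '[[0.023, 0.5, 0], [0.023, 0.5, 0], [0.023, 0.5, 0], [0.023, 0.5, 0], [0.023, 0.5, 0], [0.023, 0.5, 0], [0.023, 0.5, 0]]' --rot '[[0, 0, 0.994], [0, 0, 0.994], [0, 0, 0.994], [0, 0, 0.994], [0, 0, 0.994], [0, 0, 0.994], [0, 0, 0.994]]' --claw '[0.5, 0.5, 0.5, 0.5, 0.5, 0.5, 0.5]'

```text
t: 29.57
eef_pos: [570.3, 71.8, 200.1]
eef_rot: [[-0.571, 0.821, 0.0], [0.821, 0.571, -0.0], [-0.001, 0.0, -1.0]]
ft_force: [-0.2, 0.2, 0.4]
opening: 0.499
gripper_force: 0.0
```

Emit:
arm_command --xyz '[[0.023, 0.5, 0], [0.023, 0.5, 0], [0.023, 0.5, 0], [0.023, 0.5, 0], [0.023, 0.5, 0], [0.023, 0.5, 0], [0.023, 0.5, 0]]' --rot '[[0, 0, 0.994], [0, 0, 0.994], [0, 0, 0.994], [0, 0, 0.994], [0, 0, 0.994], [0, 0, 0.994], [0, 0, 0.994]]' --claw '[0.5, 0.5, 0.5, 0.5, 0.5, 0.5, 0.5]'

```text
t: 30.15
eef_pos: [576.7, 211.8, 200.0]
eef_rot: [[-0.938, 0.348, 0.0], [0.348, 0.938, -0.0], [-0.0, -0.0, -1.0]]
ft_force: [0.0, -0.0, 0.5]
opening: 0.502
gripper_force: 0.0
```

Emit:
arm_command --xyz '[[0, 0, -0.6], [0, 0, -0.7], [0, 0, -0.6], [0, 0, 0], [0, 0, 0]]' --rot '[[0, 0, 0], [0, 0, 0], [0, 0, 0], [0, 0, 0], [0, 0, 0]]' --claw '[0.5, 0.5, 0.5, 0.5, 0.5]'

```text
t: 30.57
eef_pos: [576.2, 210.5, 123.4]
eef_rot: [[-0.936, 0.352, -0.002], [0.352, 0.936, -0.001], [0.002, -0.002, -1.0]]
ft_force: [0.5, -0.0, 1.5]
opening: 0.498
gripper_force: 0.0
```

```bash
python3 look.py
```

```text
t 30.5667 tcp [576.2 210.5 123.4] yaw_y 69.4 op 0.498
W [582.  354.4] -19.6 42.5 19.6
W [583.7 207.5] -20.3 44.7 18.6
S [584.2 205.5] -21.8 45.7 161
S [582.  352.7] -19.6 43.6 209
S [362.2 346.2] 19.6 11.7 34
```

Emit:
arm_command --xyz '[[0, 0, -0.7], [0, 0, -0.7], [0, 0, -0.6], [0, 0, -0.4], [0, 0, -0.19], [0, 0, 0], [0, 0, 0], [0, 0, 0], [0, 0, 0], [0, 0, 0]]' --rot '[[0, 0, 0], [0, 0, 0], [0, 0, 0], [0, 0, 0], [0, 0, 0], [0, 0, 0], [0, 0, 0], [0, 0, 0], [0, 0, 0], [0, 0, 0]]' --claw '[0.5, 0.5, 0.5, 0.5, 0.5, 0.5, 0, 0, 0, 0]' --newtons 40

```text
t: 31.5
eef_pos: [578.0, 211.0, 22.3]
eef_rot: [[-0.936, 0.352, 0.003], [0.352, 0.936, 0.001], [-0.002, 0.002, -1.0]]
ft_force: [-0.6, -1.0, 7.8]
opening: 0.183
gripper_force: 39.6
```

Emit:
arm_command --xyz '[[0, 0, 0], [0, 0, 0], [0, 0, 0.5], [0, 0, 0.8], [0, 0, 0.8], [0, 0, 0.8], [0, 0, 0.8], [0, 0, 0.8], [0, 0, 0]]' --rot '[[0, 0, 0], [0, 0, 0], [0, 0, 0], [0, 0, 0], [0, 0, 0], [0, 0, 0], [0, 0, 0], [0, 0, 0], [0, 0, 0]]' --claw '[0, 0, 0, 0, 0, 0, 0, 0, 0]'

```text
t: 32.25
eef_pos: [579.8, 211.7, 208.0]
eef_rot: [[-0.936, 0.352, 0.01], [0.352, 0.936, 0.004], [-0.008, 0.008, -1.0]]
ft_force: [1.3, 0.5, -0.8]
opening: 0.178
gripper_force: 39.2
```

Emit:
arm_command --xyz '[[-0.023, -0.457, 0], [-0.023, -0.457, 0], [-0.023, -0.457, 0], [-0.023, -0.457, 0], [-0.023, -0.457, 0], [-0.023, -0.457, 0], [-0.023, -0.457, 0]]' --rot '[[0, 0, -0.995], [0, 0, -0.995], [0, 0, -0.995], [0, 0, -0.995], [0, 0, -0.995], [0, 0, -0.995], [0, 0, -0.995]]' --claw '[0, 0, 0, 0, 0, 0, 0]'

```text
t: 32.83
eef_pos: [570.4, 81.8, 201.2]
eef_rot: [[-0.564, 0.826, 0.001], [0.826, 0.564, 0.0], [-0.0, 0.001, -1.0]]
ft_force: [-0.4, -0.5, -0.3]
opening: 0.175
gripper_force: 39.1
```

Emit:
arm_command --xyz '[[-0.023, -0.457, 0], [-0.023, -0.457, 0], [-0.023, -0.457, 0], [-0.023, -0.457, 0], [-0.023, -0.457, 0], [-0.023, -0.457, 0], [-0.023, -0.457, 0], [0, 0, 0]]' --rot '[[0, 0, -0.995], [0, 0, -0.995], [0, 0, -0.995], [0, 0, -0.995], [0, 0, -0.995], [0, 0, -0.995], [0, 0, -0.995], [0, 0, 0]]' --claw '[0, 0, 0, 0, 0, 0, 0, 0]'

```text
t: 33.5
eef_pos: [563.6, -49.7, 201.3]
eef_rot: [[0.014, 1.0, 0.001], [1.0, -0.014, -0.002], [-0.002, 0.001, -1.0]]
ft_force: [0.3, -0.1, -0.6]
opening: 0.178
gripper_force: 39.2
```

Emit:
arm_command --xyz '[[0, 0, -0.7], [0, 0, -0.7], [0, 0, -0.7], [0, 0, -0.6], [0, 0, 0], [0, 0, 0]]' --rot '[[0, 0, 0], [0, 0, 0], [0, 0, 0], [0, 0, 0], [0, 0, 0], [0, 0, 0]]' --claw '[0, 0, 0, 0, 0, 0]'

```text
t: 34.0
eef_pos: [563.5, -45.0, 92.3]
eef_rot: [[0.004, 1.0, -0.002], [1.0, -0.004, 0.0], [0.0, -0.002, -1.0]]
ft_force: [0.0, -0.1, 0.7]
opening: 0.174
gripper_force: 39.2
```

```bash
python3 held.py
```

```text
t 34.0 tcp [563.5 -45.   92.3] yaw_y -0.2 op 0.174 z tilt [-0.002  0.    -1.   ]
red 74 [277.39189189 288.09459459] mean [563.1 -43.   92.8] y -44.6 -40.8
red 484 [277.52066116 322.28512397] mean [563.  -63.4  92.8] y -69.0 -55.1
```

Emit:
arm_command --xyz '[[0, 0, -0.25], [0, 0, -0.25], [0, 0, -0.03], [0, 0, 0], [0, -0.2, 0], [0, -0.2, 0], [0, -0.18, 0], [0, 0, 0]]' --rot '[[0, 0, 0], [0, 0, 0], [0, 0, 0], [0, 0, 0], [0, 0, 0], [0, 0, 0], [0, 0, 0], [0, 0, 0]]' --claw '[0, 0, 0, 0, 0, 0, 0, 0]'

```text
t: 34.72
eef_pos: [563.8, -69.3, 71.6]
eef_rot: [[0.005, 1.0, 0.0], [1.0, -0.005, 0.0], [0.0, 0.0, -1.0]]
ft_force: [-1.3, -0.0, 1.8]
opening: 0.179
gripper_force: 39.5
```

Emit:
arm_command --xyz '[[0, 0, 0], [0, 0, 0], [0, 0, 0], [0, 0, 0.02], [0, 0.35, 0], [0, 0.35, 0], [0, 0, 0], [0, 0, 0], [0, 0, 0], [0, 0, 0]]' --rot '[[0, 0, 0], [0, 0, 0], [0, 0, 0], [0, 0, 0], [0, 0, 0], [0, 0, 0], [0, 0, 0], [0, 0, 0], [0, 0, 0], [0, 0, 0]]' --claw '[0.4, 0.4, 0.4, 0.4, 0.4, 0.4, 0.4, 0, 0, 0]'

```text
t: 35.55
eef_pos: [564.0, -41.5, 72.1]
eef_rot: [[0.005, 1.0, 0.0], [1.0, -0.005, -0.001], [-0.001, 0.0, -1.0]]
ft_force: [0.3, -0.5, -0.2]
opening: 0.007
gripper_force: 0.0
```

Emit:
arm_command --xyz '[[0, 0, 0], [0, -0.1, 0], [0, -0.15, 0], [0, -0.15, 0], [0, -0.15, 0], [0, -0.15, 0], [0, 0, 0]]' --rot '[[0, 0, 0], [0, 0, 0], [0, 0, 0], [0, 0, 0], [0, 0, 0], [0, 0, 0], [0, 0, 0]]' --claw '[0, 0, 0, 0, 0, 0, 0]'

```text
t: 36.13
eef_pos: [563.9, -70.5, 72.2]
eef_rot: [[0.006, 1.0, 0.0], [1.0, -0.006, -0.001], [-0.001, 0.0, -1.0]]
ft_force: [-0.4, 0.6, 0.5]
opening: -0.003
gripper_force: 0.1
```

Emit:
arm_command --xyz '[[0, -0.1, 0], [0, -0.1, 0], [0, -0.08, 0], [0, -0.05, 0], [0, 0, 0], [0, 0, 0]]' --rot '[[0, 0, 0], [0, 0, 0], [0, 0, 0], [0, 0, 0], [0, 0, 0], [0, 0, 0]]' --claw '[0, 0, 0, 0, 0, 0]'

```text
t: 36.63
eef_pos: [563.9, -80.5, 72.0]
eef_rot: [[0.003, 1.0, -0.001], [1.0, -0.003, 0.002], [0.002, -0.001, -1.0]]
ft_force: [-0.1, 7.1, 1.8]
opening: 0.0
gripper_force: 3.3
```

```bash
python3 chk.py
```

```text
-340 28; -334 20; -328 5; -322 3; -316 -1; -310 -2; -304 -2; -298 -2; -292 -2; -286 -2; -280 -2; -274 -2; -268 -2; -262 -2; -256 -1; -250 4; -244 6; -238 3; -232 0; -226 0; -220 0; -214 1; -208 6; -202 6; -196 1; -190 0; -184 0; -178 0; -172 4; -166 6; -160 3; -154 1; -148 0; -142 0; -136 1; -130 7; -124 5; -118 3; -112 0; -106 0; -100 0; -94 -1; -88 -1; -82 -2;
```

Emit:
arm_command --xyz '[[0, 0.3, 0], [0, 0, 0.6], [0, 0, 0.8], [0, 0, 0.9], [0, 0, 0.9], [0, 0, 0]]' --rot '[[0, 0, 0], [0, 0, 0], [0, 0, 0], [0, 0, 0], [0, 0, 0], [0, 0, 0]]' --claw '[0, 0, 0, 0, 0, 0]'

```text
t: 37.18
eef_pos: [567.0, -70.7, 206.6]
eef_rot: [[0.005, 1.0, 0.01], [1.0, -0.005, -0.001], [-0.001, 0.01, -1.0]]
ft_force: [1.0, -0.1, -0.0]
opening: 0.001
gripper_force: 0.0
```

Emit:
arm_command --xyz '[[0.018, 0.712, 0], [0.018, 0.712, 0], [0.018, 0.712, 0], [0.018, 0.712, 0], [0.018, 0.712, 0], [0.018, 0.712, 0], [0.018, 0.712, 0], [0.018, 0.712, 0]]' --rot '[[0, 0, 0.94], [0, 0, 0.94], [0, 0, 0.94], [0, 0, 0.94], [0, 0, 0.94], [0, 0, 0.94], [0, 0, 0.94], [0, 0, 0.94]]' --claw '[0.5, 0.5, 0.5, 0.5, 0.5, 0.5, 0.5, 0.5]'

```text
t: 37.85
eef_pos: [569.6, 159.5, 200.1]
eef_rot: [[-0.61, 0.793, 0.0], [0.793, 0.61, -0.001], [-0.001, 0.0, -1.0]]
ft_force: [0.1, 0.1, 0.3]
opening: 0.501
gripper_force: 0.0
```

Emit:
arm_command --xyz '[[0.018, 0.712, 0], [0.018, 0.712, 0], [0.018, 0.712, 0], [0.018, 0.712, 0], [0.018, 0.712, 0], [0.018, 0.712, 0], [0.018, 0.712, 0]]' --rot '[[0, 0, 0.94], [0, 0, 0.94], [0, 0, 0.94], [0, 0, 0.94], [0, 0, 0.94], [0, 0, 0.94], [0, 0, 0.94]]' --claw '[0.5, 0.5, 0.5, 0.5, 0.5, 0.5, 0.5]'

```text
t: 38.43
eef_pos: [574.7, 358.8, 199.9]
eef_rot: [[-0.942, 0.334, 0.0], [0.334, 0.942, -0.001], [-0.001, -0.0, -1.0]]
ft_force: [0.6, -1.1, -0.2]
opening: 0.503
gripper_force: 0.0
```

Emit:
arm_command --xyz '[[0, 0, -0.6], [0, 0, -0.7], [0, 0, -0.6], [0, 0, 0], [0, 0, 0]]' --rot '[[0, 0, 0], [0, 0, 0], [0, 0, 0], [0, 0, 0], [0, 0, 0]]' --claw '[0.5, 0.5, 0.5, 0.5, 0.5]'

```text
t: 38.85
eef_pos: [574.2, 357.0, 123.1]
eef_rot: [[-0.941, 0.338, -0.002], [0.338, 0.941, -0.002], [0.001, -0.003, -1.0]]
ft_force: [-0.1, 0.5, 1.0]
opening: 0.499
gripper_force: 0.0
```

```bash
python3 look.py
```

```text
t 38.85 tcp [574.2 357.  123.1] yaw_y 70.2 op 0.499
W [582.4 354.5] -18.3 45.6 18.6
W [837.1 408.4] 13.4 156.3 28.6
W [1023.   648.6] 28.5 433.6 108.0
W [ 749.  -157.8] -65.4 386.1 89.7
S [581.9 352.4] -18.9 43.7 219
S [362.3 346. ] 19.3 11.6 35
```

Emit:
arm_command --xyz '[[0, 0, -0.7], [0, 0, -0.7], [0, 0, -0.6], [0, 0, -0.4], [0, 0, -0.19], [0, 0, 0], [0, 0, 0], [0, 0, 0], [0, 0, 0], [0, 0, 0]]' --rot '[[0, 0, 0], [0, 0, 0], [0, 0, 0], [0, 0, 0], [0, 0, 0], [0, 0, 0], [0, 0, 0], [0, 0, 0], [0, 0, 0], [0, 0, 0]]' --claw '[0.5, 0.5, 0.5, 0.5, 0.5, 0.5, 0, 0, 0, 0]' --newtons 40

```text
t: 39.78
eef_pos: [575.9, 358.1, 22.5]
eef_rot: [[-0.941, 0.338, 0.003], [0.338, 0.941, 0.002], [-0.002, 0.003, -1.0]]
ft_force: [-1.5, -0.6, 7.7]
opening: 0.18
gripper_force: 39.7
```

Emit:
arm_command --xyz '[[0, 0, 0], [0, 0, 0], [0, 0, 0.5], [0, 0, 0.8], [0, 0, 0.8], [0, 0, 0.8], [0, 0, 0.8], [0, 0, 0.8], [0, 0, 0]]' --rot '[[0, 0, 0], [0, 0, 0], [0, 0, 0], [0, 0, 0], [0, 0, 0], [0, 0, 0], [0, 0, 0], [0, 0, 0], [0, 0, 0]]' --claw '[0, 0, 0, 0, 0, 0, 0, 0, 0]'

```text
t: 40.53
eef_pos: [577.5, 359.1, 208.7]
eef_rot: [[-0.941, 0.338, 0.01], [0.338, 0.941, 0.007], [-0.007, 0.009, -1.0]]
ft_force: [1.3, 1.0, 0.5]
opening: 0.18
gripper_force: 39.2
```

Emit:
arm_command --xyz '[[-0.018, -0.672, 0], [-0.018, -0.672, 0], [-0.018, -0.672, 0], [-0.018, -0.672, 0], [-0.018, -0.672, 0], [-0.018, -0.672, 0], [-0.018, -0.672, 0], [-0.018, -0.672, 0]]' --rot '[[0, 0, -0.94], [0, 0, -0.94], [0, 0, -0.94], [0, 0, -0.94], [0, 0, -0.94], [0, 0, -0.94], [0, 0, -0.94], [0, 0, -0.94]]' --claw '[0, 0, 0, 0, 0, 0, 0, 0]'

```text
t: 41.2
eef_pos: [569.0, 141.3, 201.2]
eef_rot: [[-0.536, 0.844, 0.001], [0.844, 0.536, 0.001], [-0.0, 0.001, -1.0]]
ft_force: [0.4, 0.6, -0.6]
opening: 0.179
gripper_force: 39.3
```

Emit:
arm_command --xyz '[[-0.018, -0.672, 0], [-0.018, -0.672, 0], [-0.018, -0.672, 0], [-0.018, -0.672, 0], [-0.018, -0.672, 0], [-0.018, -0.672, 0], [-0.018, -0.672, 0], [0, 0, 0]]' --rot '[[0, 0, -0.94], [0, 0, -0.94], [0, 0, -0.94], [0, 0, -0.94], [0, 0, -0.94], [0, 0, -0.94], [0, 0, -0.94], [0, 0, 0]]' --claw '[0, 0, 0, 0, 0, 0, 0, 0]'

```text
t: 41.87
eef_pos: [563.5, -52.3, 201.5]
eef_rot: [[0.016, 1.0, 0.002], [1.0, -0.016, -0.003], [-0.003, 0.002, -1.0]]
ft_force: [0.0, -1.3, 0.3]
opening: 0.18
gripper_force: 39.3
```

Emit:
arm_command --xyz '[[0, 0, -0.7], [0, 0, -0.7], [0, 0, -0.7], [0, 0, -0.6], [0, 0, 0], [0, 0, 0]]' --rot '[[0, 0, 0], [0, 0, 0], [0, 0, 0], [0, 0, 0], [0, 0, 0], [0, 0, 0]]' --claw '[0, 0, 0, 0, 0, 0]'

```text
t: 42.37
eef_pos: [563.6, -45.6, 92.4]
eef_rot: [[0.004, 1.0, -0.002], [1.0, -0.004, 0.0], [0.0, -0.002, -1.0]]
ft_force: [0.1, 0.9, 0.8]
opening: 0.184
gripper_force: 39.3
```

```bash
python3 held.py
```

```text
t 42.3667 tcp [563.6 -45.6  92.4] yaw_y -0.2 op 0.184 z tilt [-0.002  0.    -1.   ]
red 83 [277.55421687 288.86746988] mean [563.2 -44.   92.9] y -45.2 -41.9
red 471 [277.5626327  322.69426752] mean [563.1 -64.2  92.9] y -69.6 -56.3
```

Emit:
arm_command --xyz '[[0, 0, -0.25], [0, 0, -0.25], [0, 0, -0.03], [0, 0, 0], [0, -0.2, 0], [0, -0.2, 0], [0, -0.16, 0], [0, 0, 0]]' --rot '[[0, 0, 0], [0, 0, 0], [0, 0, 0], [0, 0, 0], [0, 0, 0], [0, 0, 0], [0, 0, 0], [0, 0, 0]]' --claw '[0, 0, 0, 0, 0, 0, 0, 0]'

```text
t: 43.08
eef_pos: [563.8, -68.5, 71.7]
eef_rot: [[0.005, 1.0, 0.0], [1.0, -0.005, 0.001], [0.001, 0.0, -1.0]]
ft_force: [-1.4, 0.5, 2.8]
opening: 0.179
gripper_force: 39.7
```

Emit:
arm_command --xyz '[[0, 0, 0], [0, 0, 0], [0, 0, 0], [0, 0, 0.02], [0, 0.35, 0], [0, 0.35, 0], [0, 0, 0], [0, 0, 0], [0, 0, 0], [0, 0, 0]]' --rot '[[0, 0, 0], [0, 0, 0], [0, 0, 0], [0, 0, 0], [0, 0, 0], [0, 0, 0], [0, 0, 0], [0, 0, 0], [0, 0, 0], [0, 0, 0]]' --claw '[0.4, 0.4, 0.4, 0.4, 0.4, 0.4, 0.4, 0, 0, 0]'

```text
t: 43.92
eef_pos: [564.0, -41.1, 72.1]
eef_rot: [[0.005, 1.0, 0.0], [1.0, -0.005, -0.001], [-0.001, 0.0, -1.0]]
ft_force: [-0.6, -0.1, -0.4]
opening: 0.005
gripper_force: 0.0
```

Emit:
arm_command --xyz '[[0, 0, 0], [0, -0.1, 0], [0, -0.15, 0], [0, -0.15, 0], [0, -0.15, 0], [0, -0.15, 0], [0, 0, 0]]' --rot '[[0, 0, 0], [0, 0, 0], [0, 0, 0], [0, 0, 0], [0, 0, 0], [0, 0, 0], [0, 0, 0]]' --claw '[0, 0, 0, 0, 0, 0, 0]'

```text
t: 44.5
eef_pos: [563.9, -70.1, 72.2]
eef_rot: [[0.006, 1.0, 0.0], [1.0, -0.006, -0.001], [-0.001, 0.0, -1.0]]
ft_force: [-0.3, 0.0, -0.4]
opening: 0.0
gripper_force: 0.1
```

Emit:
arm_command --xyz '[[0, -0.1, 0], [0, -0.1, 0], [0, -0.08, 0], [0, -0.05, 0], [0, 0, 0], [0, 0, 0]]' --rot '[[0, 0, 0], [0, 0, 0], [0, 0, 0], [0, 0, 0], [0, 0, 0], [0, 0, 0]]' --claw '[0, 0, 0, 0, 0, 0]'

```text
t: 45.0
eef_pos: [563.9, -80.5, 72.0]
eef_rot: [[0.004, 1.0, -0.0], [1.0, -0.004, 0.001], [0.001, -0.0, -1.0]]
ft_force: [-0.1, 5.8, 0.6]
opening: -0.003
gripper_force: 2.8
```

```bash
python3 chk.py; python3 - <<'E'
from h import *
for n in ('side','scene'):
    c=env.capture(n);W=cloud(c);H=hsv(c);z=W[...,2]
    Pm=(z>9)&(H[...,0]>105)&(H[...,0]<130)&(H[...,1]>110)&(W[...,0]>540)&(W[...,0]<620)&(W[...,1]>240)&(W[...,1]<320)
    for zp in (13,20):
        b=max(blobs(Pm.astype(np.uint8)*255,10),key=lambda b:b[0])[2]; vv,uu=np.nonzero(b);Q=ray_plane(c,np.c_[uu,vv],zp)[:,:2];print(n,'plug',cv2.minAreaRect(Q.astype(np.float32)),Q.mean(0),len(Q))
E
```

```text
-340 28; -334 20; -328 5; -322 3; -316 -1; -310 -2; -304 -2; -298 0; -292 3; -286 6; -280 3; -274 1; -268 0; -262 0; -256 0; -250 5; -244 6; -238 3; -232 0; -226 0; -220 0; -214 2; -208 7; -202 6; -196 1; -190 0; -184 0; -178 0; -172 3; -166 5; -160 3; -154 1; -148 0; -142 0; -136 1; -130 6; -124 5; -118 3; -112 0; -106 1; -100 0; -94 -1; -88 -1; -82 -2; side plug ((573.0223388671875, 276.8174743652344), (18.370967864990234, 28.5284423828125), 67.84171295166016) [573.56384198 277.25102656] 133
side plug ((571.1260375976562, 279.4133605957031), (18.198755264282227, 28.26100730895996), 67.84169006347656) [571.66243443 279.84284894] 133
scene plug ((571.3387451171875, 278.1702575683594), (18.536073684692383, 31.16775131225586), 64.97037506103516) [571.2930493  278.01563434] 80
scene plug ((577.421142578125, 279.42498779296875), (18.358551025390625, 30.86924171447754), 64.97030639648438) [577.37581862 279.27191779] 80
```

Emit:
arm_command --xyz '[[0, 0.3, 0], [0, 0, 0.6], [0, 0, 0.8], [0, 0, 0.9], [0, 0, 0.9], [0, 0, 0]]' --rot '[[0, 0, 0], [0, 0, 0], [0, 0, 0], [0, 0, 0], [0, 0, 0], [0, 0, 0]]' --claw '[0, 0, 0, 0, 0, 0]'

```text
t: 45.65
eef_pos: [567.0, -70.3, 206.6]
eef_rot: [[0.005, 1.0, 0.01], [1.0, -0.005, -0.001], [-0.001, 0.01, -1.0]]
ft_force: [1.4, -0.4, -0.5]
opening: 0.002
gripper_force: 0.0
```

Emit:
arm_command --xyz '[[0.003, 0.626, 0], [0.003, 0.626, 0], [0.003, 0.626, 0], [0.003, 0.626, 0], [0.003, 0.626, 0], [0.003, 0.626, 0], [0.003, 0.626, 0]]' --rot '[[0, 0, 0.976], [0, 0, 0.976], [0, 0, 0.976], [0, 0, 0.976], [0, 0, 0.976], [0, 0, 0.976], [0, 0, 0.976]]' --claw '[0.5, 0.5, 0.5, 0.5, 0.5, 0.5, 0.5]'

```text
t: 46.23
eef_pos: [564.7, 107.2, 200.1]
eef_rot: [[-0.561, 0.828, 0.0], [0.828, 0.561, -0.001], [-0.001, 0.0, -1.0]]
ft_force: [0.6, -0.4, -0.2]
opening: 0.5
gripper_force: 0.0
```

Emit:
arm_command --xyz '[[0.003, 0.626, 0], [0.003, 0.626, 0], [0.003, 0.626, 0], [0.003, 0.626, 0], [0.003, 0.626, 0], [0.003, 0.626, 0], [0.003, 0.626, 0]]' --rot '[[0, 0, 0.976], [0, 0, 0.976], [0, 0, 0.976], [0, 0, 0.976], [0, 0, 0.976], [0, 0, 0.976], [0, 0, 0.976]]' --claw '[0.5, 0.5, 0.5, 0.5, 0.5, 0.5, 0.5]'

```text
t: 46.82
eef_pos: [565.5, 282.4, 200.0]
eef_rot: [[-0.929, 0.37, 0.0], [0.37, 0.929, -0.001], [-0.001, -0.0, -1.0]]
ft_force: [0.1, 0.6, 0.3]
opening: 0.498
gripper_force: 0.0
```

Emit:
arm_command --xyz '[[0, 0, -0.6], [0, 0, -0.7], [0, 0, -0.6], [0, 0, 0], [0, 0, 0]]' --rot '[[0, 0, 0], [0, 0, 0], [0, 0, 0], [0, 0, 0], [0, 0, 0]]' --claw '[0.5, 0.5, 0.5, 0.5, 0.5]'

```text
t: 47.23
eef_pos: [565.0, 280.8, 123.3]
eef_rot: [[-0.928, 0.374, -0.002], [0.374, 0.928, -0.002], [0.001, -0.002, -1.0]]
ft_force: [0.6, 0.0, -0.9]
opening: 0.502
gripper_force: 0.0
```

```bash
python3 look.py | head -1; python3 - <<'E'
from h import *
c=pickle.load(open('wrist.pkl','rb')); H=hsv(c)
cv2.imwrite('pics/w5.png',cv2.resize(c['img'][150:310,200:360],None,fx=3.5,fy=3.5,interpolation=2)[...,::-1])
p=H[210:235,272:285].reshape(-1,3); print(np.median(p,0), np.median(H[120:130,270:280].reshape(-1,3),0))
E
```

```text
t 47.2333 tcp [565.  280.8 123.3] yaw_y 68.1 op 0.502
[117. 168. 110.] [112. 122. 158.]
```

View pics/w5.png

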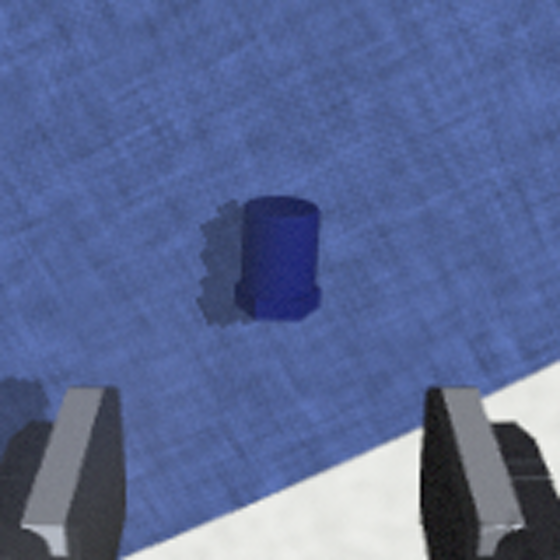

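The plug sits at crop (280,260), between the jaws, with its collar end towards +x.

```bash
python3 - <<'E'
from h import *
c=pickle.load(open('wrist.pkl','rb'))
for uv,z in (((280.3,207.5),20),((279.7,241),7),((279.7,235),19)): print(wray(c,uv,z).round(1))
E
```

```text
[[559.3 286.1  20. ]]
[[590.1 273.4   7. ]]
[[580.4 277.2  19. ]]
```

Emit:
arm_command --xyz '[[0, 0, -0.7], [0, 0, -0.7], [0, 0, -0.6], [0, 0, -0.4], [0, 0, -0.19], [0, 0, 0], [0, 0, 0], [0, 0, 0], [0, 0, 0], [0, 0, 0]]' --rot '[[0, 0, 0], [0, 0, 0], [0, 0, 0], [0, 0, 0], [0, 0, 0], [0, 0, 0], [0, 0, 0], [0, 0, 0], [0, 0, 0], [0, 0, 0]]' --claw '[0.5, 0.5, 0.5, 0.5, 0.5, 0.5, 0, 0, 0, 0]' --newtons 40

```text
t: 48.17
eef_pos: [566.7, 281.8, 22.3]
eef_rot: [[-0.928, 0.374, 0.003], [0.374, 0.928, 0.001], [-0.002, 0.002, -1.0]]
ft_force: [-0.9, -0.7, 7.1]
opening: 0.174
gripper_force: 39.0
```

Emit:
arm_command --xyz '[[0, 0, 0], [0, 0, 0], [0, 0, 0.5], [0, 0, 0.8], [0, 0, 0.8], [0, 0, 0.8], [0, 0, 0.8], [0, 0, 0.8], [0, 0, 0]]' --rot '[[0, 0, 0], [0, 0, 0], [0, 0, 0], [0, 0, 0], [0, 0, 0], [0, 0, 0], [0, 0, 0], [0, 0, 0], [0, 0, 0]]' --claw '[0, 0, 0, 0, 0, 0, 0, 0, 0]'

```text
t: 48.92
eef_pos: [568.5, 282.6, 208.2]
eef_rot: [[-0.927, 0.374, 0.01], [0.374, 0.927, 0.005], [-0.007, 0.009, -1.0]]
ft_force: [0.9, 0.5, 0.7]
opening: 0.173
gripper_force: 39.1
```

Emit:
arm_command --xyz '[[-0.003, -0.584, 0], [-0.003, -0.584, 0], [-0.003, -0.584, 0], [-0.003, -0.584, 0], [-0.003, -0.584, 0], [-0.003, -0.584, 0], [-0.003, -0.584, 0]]' --rot '[[0, 0, -0.976], [0, 0, -0.976], [0, 0, -0.976], [0, 0, -0.976], [0, 0, -0.976], [0, 0, -0.976], [0, 0, -0.976]]' --claw '[0, 0, 0, 0, 0, 0, 0]'

```text
t: 49.5
eef_pos: [564.8, 116.6, 201.2]
eef_rot: [[-0.554, 0.832, 0.001], [0.832, 0.554, 0.0], [-0.0, 0.001, -1.0]]
ft_force: [0.5, 0.2, 0.2]
opening: 0.177
gripper_force: 39.0
```

Emit:
arm_command --xyz '[[-0.003, -0.584, 0], [-0.003, -0.584, 0], [-0.003, -0.584, 0], [-0.003, -0.584, 0], [-0.003, -0.584, 0], [-0.003, -0.584, 0], [-0.003, -0.584, 0], [0, 0, 0]]' --rot '[[0, 0, -0.976], [0, 0, -0.976], [0, 0, -0.976], [0, 0, -0.976], [0, 0, -0.976], [0, 0, -0.976], [0, 0, -0.976], [0, 0, 0]]' --claw '[0, 0, 0, 0, 0, 0, 0, 0]'

```text
t: 50.17
eef_pos: [563.7, -51.5, 201.5]
eef_rot: [[0.015, 1.0, 0.002], [1.0, -0.015, -0.003], [-0.003, 0.002, -1.0]]
ft_force: [-0.8, -0.2, -0.7]
opening: 0.177
gripper_force: 39.0
```

Emit:
arm_command --xyz '[[0, 0, -0.7], [0, 0, -0.7], [0, 0, -0.7], [0, 0, -0.6], [0, 0, 0], [0, 0, 0]]' --rot '[[0, 0, 0], [0, 0, 0], [0, 0, 0], [0, 0, 0], [0, 0, 0], [0, 0, 0]]' --claw '[0, 0, 0, 0, 0, 0]'

```text
t: 50.67
eef_pos: [563.5, -45.6, 92.3]
eef_rot: [[0.004, 1.0, -0.002], [1.0, -0.004, 0.0], [0.0, -0.002, -1.0]]
ft_force: [-0.1, -0.5, 1.0]
opening: 0.175
gripper_force: 39.0
```

```bash
python3 held.py; python3 - <<'E'
from h import *
c=pickle.load(open('wrist.pkl','rb'))
cv2.imwrite('pics/w6.png',cv2.resize(c['img'][190:400,200:360],None,fx=3.5,fy=2.8,interpolation=2)[...,::-1])
E
```

```text
t 50.6667 tcp [563.5 -45.6  92.3] yaw_y -0.2 op 0.175 z tilt [-0.002  0.    -1.   ]
```

View pics/w6.png

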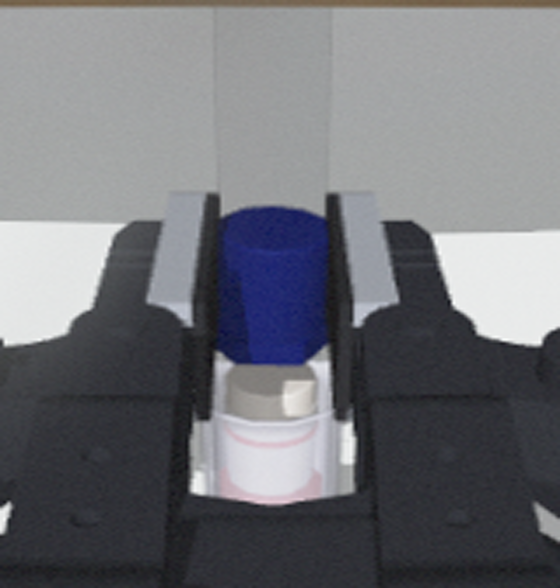

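Emit:
arm_command --xyz '[[0, 0, -0.25], [0, 0, -0.25], [0, 0, -0.03], [0, 0, 0], [0, -0.2, 0], [0, -0.2, 0], [0, -0.15, 0], [0, 0, 0]]' --rot '[[0, 0, 0], [0, 0, 0], [0, 0, 0], [0, 0, 0], [0, 0, 0], [0, 0, 0], [0, 0, 0], [0, 0, 0]]' --claw '[0, 0, 0, 0, 0, 0, 0, 0]'

```text
t: 51.38
eef_pos: [564.0, -69.0, 71.7]
eef_rot: [[0.005, 1.0, 0.001], [1.0, -0.005, -0.001], [-0.001, 0.001, -1.0]]
ft_force: [-1.3, -2.9, 1.9]
opening: 0.177
gripper_force: 39.5
```

Emit:
arm_command --xyz '[[0, -0.1, 0], [0, -0.08, 0], [0, -0.05, 0], [0, 0, 0], [0, 0, 0]]' --rot '[[0, 0, 0], [0, 0, 0], [0, 0, 0], [0, 0, 0], [0, 0, 0]]' --claw '[0, 0, 0, 0, 0]'

```text
t: 51.8
eef_pos: [564.1, -75.7, 71.4]
eef_rot: [[0.003, 1.0, 0.0], [1.0, -0.003, 0.001], [0.001, 0.0, -1.0]]
ft_force: [-0.5, 4.7, 4.2]
opening: 0.175
gripper_force: 39.7
```

Emit:
arm_command --xyz '[[0, 0, 0], [0, 0, 0], [0, 0, 0], [0, 0, 0.02], [0, 0.35, 0], [0, 0.35, 0], [0, 0, 0], [0, 0, 0], [0, 0, 0]]' --rot '[[0, 0, 0], [0, 0, 0], [0, 0, 0], [0, 0, 0], [0, 0, 0], [0, 0, 0], [0, 0, 0], [0, 0, 0], [0, 0, 0]]' --claw '[0.4, 0.4, 0.4, 0.4, 0.4, 0.4, 0.4, 0.4, 0.4]'

```text
t: 52.55
eef_pos: [564.0, -49.8, 72.1]
eef_rot: [[0.005, 1.0, 0.0], [1.0, -0.005, -0.001], [-0.001, 0.0, -1.0]]
ft_force: [0.2, -0.2, 1.1]
opening: 0.401
gripper_force: 0.0
```

```bash
python3 held.py; python3 - <<'E'
from h import *
c=pickle.load(open('wrist.pkl','rb'))
cv2.imwrite('pics/w7.png',cv2.resize(c['img'][190:400,180:380],None,fx=3,fy=2.6,interpolation=2)[...,::-1])
E
```

```text
t 52.55 tcp [564.  -49.8  72.1] yaw_y -0.3 op 0.401 z tilt [ 0.    -0.001 -1.   ]
```

View pics/w7.png

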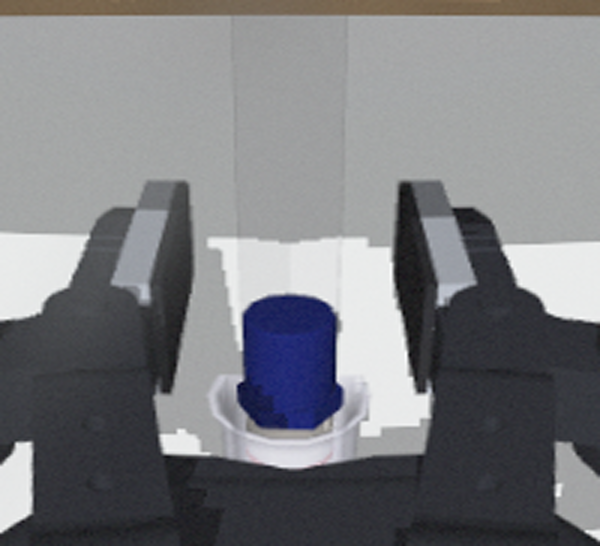

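The plug lies in the groove with its collar in the mouth, against the last vial. Next I push it in.

Emit:
arm_command --xyz '[[0, 0, 0], [0, 0, 0], [0, 0, 0], [0, 0, 0], [0, -0.15, 0], [0, -0.15, 0], [0, -0.1, 0], [0, -0.1, 0], [0, -0.1, 0], [0, 0, 0]]' --rot '[[0, 0, 0], [0, 0, 0], [0, 0, 0], [0, 0, 0], [0, 0, 0], [0, 0, 0], [0, 0, 0], [0, 0, 0], [0, 0, 0], [0, 0, 0]]' --claw '[0, 0, 0, 0, 0, 0, 0, 0, 0, 0]'

```text
t: 53.43
eef_pos: [564.0, -73.9, 72.2]
eef_rot: [[0.005, 1.0, 0.0], [1.0, -0.005, -0.0], [-0.0, 0.0, -1.0]]
ft_force: [0.4, 1.6, 1.9]
opening: 0.001
gripper_force: 1.1
```

Emit:
arm_command --xyz '[[0, -0.08, 0], [0, -0.08, 0], [0, -0.05, 0], [0, -0.05, 0], [0, -0.03, 0], [0, 0, 0], [0, 0, 0]]' --rot '[[0, 0, 0], [0, 0, 0], [0, 0, 0], [0, 0, 0], [0, 0, 0], [0, 0, 0], [0, 0, 0]]' --claw '[0, 0, 0, 0, 0, 0, 0]'

```text
t: 54.02
eef_pos: [564.0, -80.7, 72.0]
eef_rot: [[0.001, 1.0, -0.001], [1.0, -0.001, 0.004], [0.004, -0.001, -1.0]]
ft_force: [-0.4, 15.4, 4.7]
opening: -0.0
gripper_force: 8.0
```

Emit:
arm_command --xyz '[[0, 0.5, 0], [0, 0.3, 0.2], [0, 0, 0.8], [0, 0, 0.8], [0, 0, 0.8], [0, 0, 0]]' --rot '[[0, 0, 0], [0, 0, 0], [0, 0, 0], [0, 0, 0], [0, 0, 0], [0, 0, 0]]' --claw '[0, 0, 0, 0, 0, 0]'

```text
t: 54.52
eef_pos: [566.7, -54.6, 181.6]
eef_rot: [[0.006, 1.0, 0.008], [1.0, -0.006, -0.002], [-0.002, 0.009, -1.0]]
ft_force: [0.9, -0.8, 0.5]
opening: -0.006
gripper_force: 0.0
```

```bash
python3 - <<'E'
from h import *
s=env.state();print(s['t'],np.round(s['eef_pos'],1),np.round(s['qpos'],0))
c=env.capture('wrist');pickle.dump(c,open('wrist.pkl','wb'));d=env.capture('side')
a=cv2.resize(c['img'][190:420,180:380],(460,529),interpolation=2);b=cv2.resize(d['img'][80:240,230:390],(340,340),interpolation=2)
im=np.zeros((529,800,3),np.uint8);im[:,:460]=a;im[:340,460:]=b
cv2.imwrite('pics/w8.png',im[...,::-1])
for n in('side','scene'):
    c=d if n=='side' else env.capture(n); W=cloud(c);z=W[...,2];B=brown(c)
    for nm,lo,hi in (('left',[490,6,100],[635,110,200]),('right',[490,-460,100],[635,-356,200]),('near',[380,-340,100],[480,-10,200]),('far',[645,-340,100],[745,-10,200])):
        m=B&np.all((W>lo)&(W<hi),-1); P=W[m]
        if len(P)>20: print(n,nm,len(P),np.percentile(P,[1,50,99],axis=0).round(0).tolist())
E
```

```text
54.5167 [566.7 -54.6 181.6] [-11.  29.  18. 104. -11.  48.  12.]
side left 613 [[492.0, 11.0, 101.0], [560.0, 29.0, 137.0], [634.0, 40.0, 160.0]]
side right 1084 [[491.0, -383.0, 101.0], [545.0, -370.0, 132.0], [602.0, -356.0, 161.0]]
side near 848 [[451.0, -335.0, 104.0], [464.0, -150.0, 138.0], [480.0, -13.0, 165.0]]
side far 1266 [[645.0, -219.0, 102.0], [661.0, -82.0, 135.0], [677.0, -11.0, 163.0]]
scene left 157 [[497.0, 12.0, 102.0], [574.0, 33.0, 145.0], [633.0, 42.0, 162.0]]
scene right 980 [[492.0, -383.0, 103.0], [565.0, -370.0, 134.0], [633.0, -357.0, 162.0]]
scene near 1800 [[452.0, -338.0, 102.0], [466.0, -205.0, 134.0], [480.0, -12.0, 164.0]]
scene far 920 [[646.0, -336.0, 101.0], [664.0, -161.0, 137.0], [678.0, -13.0, 164.0]]
```

View pics/w8.png

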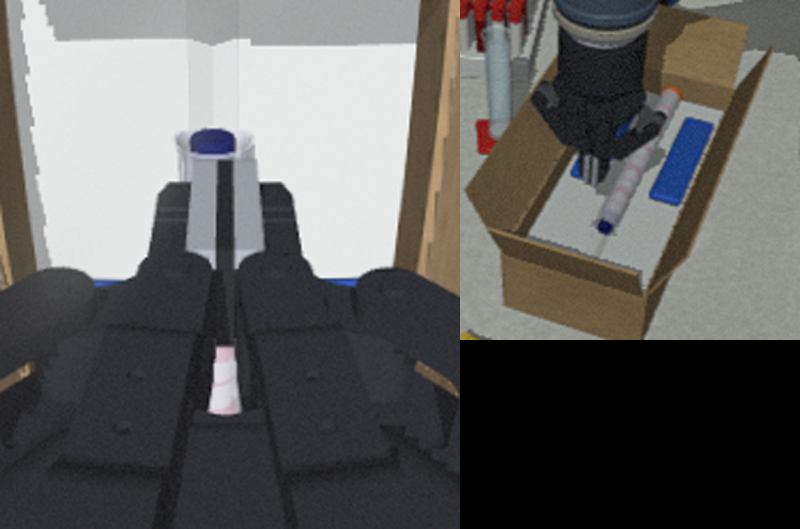

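```bash
python3 - <<'E'
from h import *
c=pickle.load(open('scene.pkl','rb'))
for n,uv in dict(flask=(285,322),drops=(193,297),cyl=(143,252),reagent=(339,332)).items(): print(n,ray_plane(c,uv,5).round(0))
E
```

```text
flask [[756. 167.   5.]]
drops [[804. -50.   5.]]
cyl [[ 756. -255.    5.]]
reagent [[719. 278.   5.]]
```

Emit:
arm_command --xyz '[[0, 0.1, 0.8], [0, 0.5, 0.3], [0, 0.7, 0], [0, 0.7, 0], [0, 0.7, 0], [0, 0.5, 0], [0, 0, 0], [0, 0, 0]]' --rot '[[0, 0, 0], [0, 0, 0], [0, 0, 0], [0, 0, 0], [0, 0, 0], [0, 0, 0], [0, 0, 0], [0, 0, 0]]' --claw '[0, 0, 0, 0, 0, 0, 0, 0]'

```text
t: 55.33
eef_pos: [563.3, 76.2, 218.5]
eef_rot: [[0.002, 1.0, -0.003], [1.0, -0.002, -0.001], [-0.001, -0.003, -1.0]]
ft_force: [0.3, -0.6, -0.1]
opening: -0.003
gripper_force: 0.0
```

Emit:
arm_command --xyz '[[0, 0, -0.7], [0, 0, -0.7], [0, 0, -0.6], [0, 0, 0], [0, -0.4, 0], [0, -0.4, 0], [0, -0.4, 0], [0, 0, 0]]' --rot '[[0, 0, 0], [0, 0, 0], [0, 0, 0], [0, 0, 0], [0, 0, 0], [0, 0, 0], [0, 0, 0], [0, 0, 0]]' --claw '[0, 0, 0, 0, 0, 0, 0, 0]'

```text
t: 56.0
eef_pos: [564.6, 22.2, 141.9]
eef_rot: [[0.01, 1.0, 0.002], [1.0, -0.01, -0.002], [-0.002, 0.002, -1.0]]
ft_force: [-1.0, -0.7, 5.8]
opening: 0.0
gripper_force: 0.1
```

Emit:
arm_command --xyz '[[0, -0.35, 0], [0, -0.35, 0], [0, -0.35, 0], [0, -0.35, 0], [0, -0.3, 0], [0, 0, 0], [0, 0, -0.3], [0, 0, -0.3], [0, 0, -0.15], [0, 0, 0]]' --rot '[[0, 0, 0], [0, 0, 0], [0, 0, 0], [0, 0, 0], [0, 0, 0], [0, 0, 0], [0, 0, 0], [0, 0, 0], [0, 0, 0], [0, 0, 0]]' --claw '[0, 0, 0, 0, 0, 0, 0, 0, 0, 0]'

```text
t: 56.83
eef_pos: [563.3, -40.4, 109.1]
eef_rot: [[0.004, 1.0, -0.002], [1.0, -0.004, 0.0], [0.0, -0.002, -1.0]]
ft_force: [0.3, 0.3, 0.4]
opening: 0.001
gripper_force: 0.0
```

Emit:
arm_command --xyz '[[0, 0, -0.05], [0, 0, 0], [0, 0, 0]]' --rot '[[0, 0, 0], [0, 0, 0], [0, 0, 0]]' --claw '[0, 0, 0]'

```text
t: 57.08
eef_pos: [564.2, -40.5, 108.5]
eef_rot: [[0.004, 1.0, 0.0], [1.0, -0.004, 0.0], [0.0, 0.0, -1.0]]
ft_force: [0.5, 0.2, 0.6]
opening: 0.003
gripper_force: 0.0
```

```bash
cat > flaps.py <<'E'
from h import *
s=env.state(); print('t',s['t'],np.round(s['eef_pos'],1),'F',np.round(s['ft_force'],1))
for n in('side','scene'):
    c=env.capture(n); W=cloud(c);B=brown(c)
    def med(nm,lo,hi):
        P=W[B&np.all((W>lo)&(W<hi),-1)]
        if len(P)>8: print(n,nm,len(P),np.percentile(P,[2,50,98],axis=0).round(0).tolist())
    med('left open',[490,5,98],[635,110,200]); med('left in',[490,-80,82],[635,-5,170])
    med('right open',[490,-460,98],[635,-354,200]); med('right in',[490,-340,82],[635,-270,170])
    med('near open',[380,-340,100],[480,-10,200]); med('near in',[492,-340,85],[560,-10,180])
    med('far open',[645,-340,100],[745,-10,200]); med('far in',[566,-340,85],[635,-10,180])
E
python3 flaps.py
```

```text
t 57.0833 [564.2 -40.5 108.5] F [0.5 0.2 0.6]
side left in 1391 [[493.0, -72.0, 91.0], [553.0, -35.0, 94.0], [632.0, -6.0, 97.0]]
side right open 1152 [[492.0, -383.0, 100.0], [546.0, -369.0, 131.0], [603.0, -355.0, 159.0]]
side near open 858 [[451.0, -331.0, 104.0], [464.0, -153.0, 138.0], [479.0, -15.0, 164.0]]
side near in 667 [[493.0, -72.0, 91.0], [524.0, -39.0, 94.0], [557.0, -11.0, 97.0]]
side far open 1247 [[646.0, -182.0, 105.0], [663.0, -82.0, 138.0], [676.0, -13.0, 162.0]]
side far in 566 [[569.0, -72.0, 91.0], [605.0, -36.0, 94.0], [634.0, -12.0, 105.0]]
scene left in 714 [[493.0, -71.0, 92.0], [571.0, -30.0, 95.0], [624.0, -6.0, 119.0]]
scene right open 1027 [[493.0, -382.0, 101.0], [565.0, -369.0, 132.0], [631.0, -355.0, 161.0]]
scene near open 1610 [[452.0, -335.0, 103.0], [467.0, -217.0, 133.0], [479.0, -13.0, 164.0]]
scene near in 266 [[493.0, -69.0, 92.0], [520.0, -30.0, 95.0], [558.0, -11.0, 155.0]]
scene far open 931 [[647.0, -331.0, 102.0], [664.0, -159.0, 137.0], [677.0, -15.0, 164.0]]
scene far in 339 [[567.0, -71.0, 92.0], [593.0, -38.0, 95.0], [624.0, -11.0, 98.0]]
```

Emit:
arm_command --xyz '[[0, 0, -0.06], [0, 0, 0], [0, 0, 0]]' --rot '[[0, 0, 0], [0, 0, 0], [0, 0, 0]]' --claw '[0, 0, 0]'

```text
t: 57.43
eef_pos: [564.5, -40.6, 107.0]
eef_rot: [[0.004, 1.0, 0.002], [1.0, -0.004, 0.0], [0.0, 0.002, -1.0]]
ft_force: [-3.8, 1.6, 14.2]
opening: 0.004
gripper_force: 7.1
```

Emit:
arm_command --xyz '[[0, 0, -0.05], [0, 0, 0], [0, 0, 0]]' --rot '[[0, 0, 0], [0, 0, 0], [0, 0, 0]]' --claw '[0, 0, 0]'

```text
t: 57.68
eef_pos: [564.6, -40.6, 106.7]
eef_rot: [[0.005, 1.0, 0.003], [1.0, -0.005, 0.001], [0.001, 0.003, -1.0]]
ft_force: [-8.5, 1.8, 35.0]
opening: 0.001
gripper_force: 17.4
```

Emit:
arm_command --xyz '[[0, 0, -0.05], [0, 0, 0], [0, 0, 0]]' --rot '[[0, 0, 0], [0, 0, 0], [0, 0, 0]]' --claw '[0, 0, 0]'

```text
t: 57.93
eef_pos: [564.7, -40.6, 106.3]
eef_rot: [[0.005, 1.0, 0.004], [1.0, -0.005, 0.002], [0.002, 0.004, -1.0]]
ft_force: [-16.1, 3.1, 56.0]
opening: 0.005
gripper_force: 27.8
```

Emit:
arm_command --xyz '[[0, 0, 0.2], [0, 0, 0.8], [0, 0, 1], [0, 0, 0.95], [0, -0.8, 0], [0, -0.9, 0], [0, -0.9, 0], [0, -0.9, 0], [0, -0.9, 0], [0, -0.9, 0]]' --rot '[[0, 0, 0], [0, 0, 0], [0, 0, 0], [0, 0, 0], [0, 0, 0], [0, 0, 0], [0, 0, 0], [0, 0, 0], [0, 0, 0], [0, 0, 0]]' --claw '[0, 0, 0, 0, 0, 0, 0, 0, 0, 0]'

```text
t: 58.77
eef_pos: [563.7, -254.2, 219.8]
eef_rot: [[0.004, 1.0, 0.0], [1.0, -0.004, 0.0], [0.0, 0.0, -1.0]]
ft_force: [1.6, 0.1, 0.3]
opening: -0.001
gripper_force: 0.0
```

Emit:
arm_command --xyz '[[0, -0.9, 0], [0, -0.9, 0], [0, -0.9, 0], [0, -0.8, 0], [0, -0.8, 0], [0, 0, 0], [0, 0, 0]]' --rot '[[0, 0, 0], [0, 0, 0], [0, 0, 0], [0, 0, 0], [0, 0, 0], [0, 0, 0], [0, 0, 0]]' --claw '[0, 0, 0, 0, 0, 0, 0]'

```text
t: 59.35
eef_pos: [562.7, -427.0, 219.1]
eef_rot: [[0.008, 1.0, -0.001], [1.0, -0.008, -0.001], [-0.001, -0.001, -1.0]]
ft_force: [-0.5, 0.9, -1.2]
opening: 0.0
gripper_force: 0.0
```

```bash
python3 flaps.py | grep -v far | grep -v near
```

```text
t 59.35 [ 562.7 -427.   219.1] F [-0.5  0.9 -1.2]
side left in 1529 [[493.0, -72.0, 91.0], [561.0, -38.0, 93.0], [632.0, -6.0, 95.0]]
side right open 1459 [[493.0, -383.0, 100.0], [561.0, -369.0, 131.0], [632.0, -355.0, 160.0]]
scene left in 845 [[493.0, -71.0, 92.0], [559.0, -37.0, 94.0], [622.0, -6.0, 97.0]]
scene right open 1035 [[493.0, -382.0, 101.0], [565.0, -369.0, 133.0], [631.0, -355.0, 161.0]]
```

Emit:
arm_command --xyz '[[0, 0, -0.7], [0, 0, -0.7], [0, 0, -0.6], [0, 0, 0], [0, 0.4, 0], [0, 0.4, 0], [0, 0.4, 0], [0, 0, 0]]' --rot '[[0, 0, 0], [0, 0, 0], [0, 0, 0], [0, 0, 0], [0, 0, 0], [0, 0, 0], [0, 0, 0], [0, 0, 0]]' --claw '[0, 0, 0, 0, 0, 0, 0, 0]'

```text
t: 60.12
eef_pos: [566.0, -372.4, 141.7]
eef_rot: [[-0.0, 1.0, 0.002], [1.0, 0.0, 0.002], [0.002, 0.002, -1.0]]
ft_force: [0.1, 1.2, 0.7]
opening: -0.003
gripper_force: 0.0
```

Emit:
arm_command --xyz '[[0, 0.35, 0], [0, 0.35, 0], [0, 0.35, 0], [0, 0.35, 0], [0, 0.3, 0], [0, 0, 0], [0, 0, -0.3], [0, 0, -0.3], [0, 0, -0.15], [0, 0, 0]]' --rot '[[0, 0, 0], [0, 0, 0], [0, 0, 0], [0, 0, 0], [0, 0, 0], [0, 0, 0], [0, 0, 0], [0, 0, 0], [0, 0, 0], [0, 0, 0]]' --claw '[0, 0, 0, 0, 0, 0, 0, 0, 0, 0]'

```text
t: 60.95
eef_pos: [563.2, -308.9, 107.7]
eef_rot: [[0.005, 1.0, -0.002], [1.0, -0.005, 0.001], [0.001, -0.002, -1.0]]
ft_force: [0.8, -0.8, 0.8]
opening: 0.004
gripper_force: 0.0
```

Emit:
arm_command --xyz '[[0, 0, -0.03], [0, 0, -0.03], [0, 0, 0], [0, 0, 0]]' --rot '[[0, 0, 0], [0, 0, 0], [0, 0, 0], [0, 0, 0]]' --claw '[0, 0, 0, 0]'

```text
t: 61.28
eef_pos: [563.3, -309.3, 107.2]
eef_rot: [[0.005, 1.0, -0.001], [1.0, -0.005, -0.0], [-0.0, -0.001, -1.0]]
ft_force: [-2.9, 0.7, 5.4]
opening: 0.002
gripper_force: 2.5
```

Emit:
arm_command --xyz '[[0, 0, -0.02], [0, 0, 0], [0, 0, 0.3], [0, 0, 0.8], [0, 0, 0.9], [0, 0, 0.85], [0, 0, 0]]' --rot '[[0, 0, 0], [0, 0, 0], [0, 0, 0], [0, 0, 0], [0, 0, 0], [0, 0, 0], [0, 0, 0]]' --claw '[0, 0, 0, 0, 0, 0, 0]'

```text
t: 61.87
eef_pos: [566.2, -311.1, 227.7]
eef_rot: [[0.005, 1.0, 0.009], [1.0, -0.005, -0.005], [-0.005, 0.009, -1.0]]
ft_force: [0.4, -0.8, 0.8]
opening: 0.0
gripper_force: 0.0
```

Emit:
arm_command --xyz '[[-0.54, 0.48, 0], [-0.54, 0.48, 0], [-0.54, 0.48, 0], [-0.54, 0.48, 0], [-0.54, 0.48, 0], [-0.54, 0.48, 0], [-0.54, 0.48, 0], [0, 0, 0], [0, 0, 0]]' --rot '[[0, 0, 0], [0, 0, 0], [0, 0, 0], [0, 0, 0], [0, 0, 0], [0, 0, 0], [0, 0, 0], [0, 0, 0], [0, 0, 0]]' --claw '[0, 0, 0, 0, 0, 0, 0, 0, 0]'

```text
t: 62.62
eef_pos: [412.2, -173.7, 220.9]
eef_rot: [[0.004, 1.0, 0.001], [1.0, -0.004, 0.0], [0.0, 0.001, -1.0]]
ft_force: [-0.1, -0.8, 0.3]
opening: -0.0
gripper_force: 0.0
```

```bash
python3 flaps.py | grep -v 'far in' | grep -v 'near in'
```

```text
t 62.6167 [ 412.2 -173.7  220.9] F [-0.1 -0.8  0.3]
side left in 1530 [[493.0, -73.0, 91.0], [561.0, -38.0, 93.0], [632.0, -6.0, 96.0]]
side right in 933 [[493.0, -339.0, 91.0], [561.0, -305.0, 93.0], [631.0, -274.0, 96.0]]
side near open 816 [[451.0, -320.0, 105.0], [465.0, -144.0, 137.0], [479.0, -15.0, 164.0]]
side far open 2257 [[646.0, -330.0, 104.0], [661.0, -148.0, 135.0], [675.0, -14.0, 162.0]]
scene left in 853 [[493.0, -72.0, 92.0], [559.0, -36.0, 94.0], [622.0, -6.0, 97.0]]
scene right in 589 [[493.0, -338.0, 92.0], [553.0, -304.0, 94.0], [608.0, -274.0, 97.0]]
scene near open 2357 [[452.0, -333.0, 103.0], [466.0, -162.0, 134.0], [479.0, -16.0, 163.0]]
scene far open 920 [[646.0, -331.0, 102.0], [664.0, -159.0, 137.0], [678.0, -15.0, 164.0]]
```

Emit:
arm_command --xyz '[[0, 0, -0.7], [0, 0, -0.7], [0, 0, -0.55], [0, 0, 0], [0.4, 0, 0], [0.4, 0, 0], [0.4, 0, 0], [0, 0, 0]]' --rot '[[0, 0, 0], [0, 0, 0], [0, 0, 0], [0, 0, 0], [0, 0, 0], [0, 0, 0], [0, 0, 0], [0, 0, 0]]' --claw '[0, 0, 0, 0, 0, 0, 0, 0]'

```text
t: 63.38
eef_pos: [466.9, -175.6, 145.8]
eef_rot: [[0.004, 1.0, 0.009], [1.0, -0.004, -0.002], [-0.002, 0.009, -1.0]]
ft_force: [0.2, 2.5, 23.9]
opening: -0.002
gripper_force: 16.8
```

Emit:
arm_command --xyz '[[0.35, 0, 0], [0.35, 0, 0], [0.35, 0, 0], [0.35, 0, 0], [0.2, 0, 0], [0, 0, 0], [0, 0, -0.3], [0, 0, -0.3], [0, 0, -0.15], [0, 0, 0]]' --rot '[[0, 0, 0], [0, 0, 0], [0, 0, 0], [0, 0, 0], [0, 0, 0], [0, 0, 0], [0, 0, 0], [0, 0, 0], [0, 0, 0], [0, 0, 0]]' --claw '[0, 0, 0, 0, 0, 0, 0, 0, 0, 0]'

```text
t: 64.22
eef_pos: [523.8, -174.3, 111.7]
eef_rot: [[0.005, 1.0, -0.002], [1.0, -0.005, 0.0], [0.0, -0.002, -1.0]]
ft_force: [-0.2, 1.0, 0.1]
opening: 0.0
gripper_force: 0.0
```

Emit:
arm_command --xyz '[[0, 0, -0.03], [0, 0, 0], [0, 0, 0]]' --rot '[[0, 0, 0], [0, 0, 0], [0, 0, 0]]' --claw '[0, 0, 0]'

```text
t: 64.47
eef_pos: [524.8, -174.3, 111.8]
eef_rot: [[0.004, 1.0, 0.0], [1.0, -0.004, -0.0], [-0.0, 0.0, -1.0]]
ft_force: [-0.8, -0.2, 0.4]
opening: 0.003
gripper_force: 0.0
```

Emit:
arm_command --xyz '[[0, 0, -0.02], [0, 0, 0], [0, 0, 0]]' --rot '[[0, 0, 0], [0, 0, 0], [0, 0, 0]]' --claw '[0, 0, 0]'

```text
t: 64.72
eef_pos: [525.0, -174.3, 110.7]
eef_rot: [[0.004, 1.0, 0.001], [1.0, -0.004, -0.0], [-0.0, 0.001, -1.0]]
ft_force: [0.9, -0.1, 1.1]
opening: 0.003
gripper_force: 0.3
```

Emit:
arm_command --xyz '[[0, 0, -0.02], [0, 0, 0], [0, 0, 0]]' --rot '[[0, 0, 0], [0, 0, 0], [0, 0, 0]]' --claw '[0, 0, 0]'

```text
t: 64.97
eef_pos: [525.0, -174.3, 110.6]
eef_rot: [[0.004, 1.0, 0.001], [1.0, -0.004, -0.0], [-0.0, 0.001, -1.0]]
ft_force: [-2.6, 0.9, 9.8]
opening: 0.001
gripper_force: 5.2
```

```bash
python3 flaps.py | grep -v 'left'
```

```text
t 64.9667 [ 525.  -174.3  110.6] F [-2.6  0.9  9.8]
side right in 180 [[492.0, -339.0, 91.0], [620.0, -318.0, 94.0], [634.0, -274.0, 99.0]]
side near in 1870 [[493.0, -291.0, 94.0], [523.0, -99.0, 97.0], [558.0, -13.0, 99.0]]
side far open 2252 [[646.0, -331.0, 104.0], [661.0, -147.0, 135.0], [675.0, -15.0, 162.0]]
side far in 772 [[568.0, -334.0, 91.0], [607.0, -47.0, 93.0], [634.0, -11.0, 96.0]]
scene right in 616 [[493.0, -339.0, 92.0], [554.0, -305.0, 97.0], [607.0, -273.0, 100.0]]
scene near in 1679 [[494.0, -334.0, 95.0], [530.0, -149.0, 98.0], [559.0, -15.0, 100.0]]
scene far open 919 [[647.0, -333.0, 102.0], [664.0, -160.0, 136.0], [677.0, -16.0, 164.0]]
scene far in 568 [[567.0, -337.0, 92.0], [591.0, -62.0, 94.0], [620.0, -12.0, 97.0]]
```

Emit:
arm_command --xyz '[[0, 0, 0.4], [0, 0, 0.9], [0, 0, 0.9], [0, 0, 0.85], [0, 0, 0]]' --rot '[[0, 0, 0], [0, 0, 0], [0, 0, 0], [0, 0, 0], [0, 0, 0]]' --claw '[0, 0, 0, 0, 0]'

```text
t: 65.48
eef_pos: [527.2, -175.5, 237.9]
eef_rot: [[0.005, 1.0, 0.009], [1.0, -0.005, -0.002], [-0.002, 0.009, -1.0]]
ft_force: [1.2, -1.0, -0.2]
opening: -0.002
gripper_force: 0.0
```

Emit:
arm_command --xyz '[[0.6, 0.14, 0], [0.6, 0.14, 0], [0.6, 0.14, 0], [0.6, 0.14, 0], [0.6, 0.14, 0], [0.6, 0.14, 0], [0.6, 0.14, 0], [0.62, 0.12, 0], [0, 0, 0], [0, 0, 0]]' --rot '[[0, 0, 0], [0, 0, 0], [0, 0, 0], [0, 0, 0], [0, 0, 0], [0, 0, 0], [0, 0, 0], [0, 0, 0], [0, 0, 0], [0, 0, 0]]' --claw '[0, 0, 0, 0, 0, 0, 0, 0, 0, 0]'

```text
t: 66.32
eef_pos: [718.1, -129.4, 230.4]
eef_rot: [[0.003, 1.0, -0.001], [1.0, -0.003, 0.0], [0.0, -0.001, -1.0]]
ft_force: [-0.3, -0.1, 0.2]
opening: -0.002
gripper_force: 0.0
```

Emit:
arm_command --xyz '[[0, 0, -0.75], [0, 0, -0.75], [0, 0, -0.65], [0, 0, 0], [-0.35, 0, 0], [-0.35, 0, 0], [-0.35, 0, 0], [-0.2, 0, 0]]' --rot '[[0, 0, 0], [0, 0, 0], [0, 0, 0], [0, 0, 0], [0, 0, 0], [0, 0, 0], [0, 0, 0], [0, 0, 0]]' --claw '[0, 0, 0, 0, 0, 0, 0, 0]'

```text
t: 66.98
eef_pos: [666.6, -131.0, 147.7]
eef_rot: [[0.005, 1.0, 0.001], [1.0, -0.005, -0.0], [-0.0, 0.001, -1.0]]
ft_force: [1.0, 0.2, 0.7]
opening: -0.002
gripper_force: 0.4
```

Emit:
arm_command --xyz '[[-0.35, 0, 0], [-0.35, 0, 0], [-0.35, 0, 0], [-0.35, 0, 0], [-0.3, 0, 0], [0, 0, 0], [0, 0, -0.3], [0, 0, -0.3], [0, 0, -0.13], [0, 0, 0]]' --rot '[[0, 0, 0], [0, 0, 0], [0, 0, 0], [0, 0, 0], [0, 0, 0], [0, 0, 0], [0, 0, 0], [0, 0, 0], [0, 0, 0], [0, 0, 0]]' --claw '[0, 0, 0, 0, 0, 0, 0, 0, 0, 0]'

```text
t: 67.82
eef_pos: [599.5, -130.1, 115.9]
eef_rot: [[0.004, 1.0, -0.001], [1.0, -0.004, 0.0], [0.0, -0.001, -1.0]]
ft_force: [-0.3, -0.1, 1.0]
opening: 0.002
gripper_force: 0.0
```

Emit:
arm_command --xyz '[[0, 0, -0.03], [0, 0, 0], [0, 0, 0]]' --rot '[[0, 0, 0], [0, 0, 0], [0, 0, 0]]' --claw '[0, 0, 0]'

```text
t: 68.07
eef_pos: [600.0, -130.3, 115.8]
eef_rot: [[0.004, 1.0, 0.001], [1.0, -0.004, -0.0], [-0.0, 0.001, -1.0]]
ft_force: [-0.4, -0.0, -0.5]
opening: 0.002
gripper_force: 0.0
```

Contact is expected at about 110.6, so I lower the last 5 mm gently.

Emit:
arm_command --xyz '[[0, 0, -0.05], [0, 0, -0.05], [0, 0, 0], [0, 0, 0]]' --rot '[[0, 0, 0], [0, 0, 0], [0, 0, 0], [0, 0, 0]]' --claw '[0, 0, 0, 0]'

```text
t: 68.4
eef_pos: [599.5, -130.1, 111.2]
eef_rot: [[0.004, 1.0, -0.0], [1.0, -0.004, 0.0], [0.0, -0.0, -1.0]]
ft_force: [0.1, 0.4, -0.3]
opening: -0.002
gripper_force: 0.0
```

Emit:
arm_command --xyz '[[0, 0, -0.02], [0, 0, 0], [0, 0, 0]]' --rot '[[0, 0, 0], [0, 0, 0], [0, 0, 0]]' --claw '[0, 0, 0]'

```text
t: 68.65
eef_pos: [599.6, -130.2, 110.7]
eef_rot: [[0.004, 1.0, 0.0], [1.0, -0.004, 0.0], [0.0, 0.0, -1.0]]
ft_force: [-0.9, -0.2, 2.9]
opening: 0.0
gripper_force: 1.5
```

Emit:
arm_command --xyz '[[0, 0, -0.02], [0, 0, 0], [0, 0, 0], [0, 0, 0.4], [0, 0, 0.9], [0, 0, 0.9], [0, 0, 0.9], [0, 0, 0]]' --rot '[[0, 0, 0], [0, 0, 0], [0, 0, 0], [0, 0, 0], [0, 0, 0], [0, 0, 0], [0, 0, 0], [0, 0, 0]]' --claw '[0, 0, 0, 0, 0, 0, 0, 0]'

```text
t: 69.32
eef_pos: [602.5, -131.5, 240.7]
eef_rot: [[0.005, 1.0, 0.01], [1.0, -0.005, -0.002], [-0.002, 0.01, -1.0]]
ft_force: [1.4, -1.6, 0.1]
opening: -0.0
gripper_force: 0.0
```

Emit:
arm_command --xyz '[[-0.4, 0.8, 0], [-0.4, 0.8, 0], [-0.4, 0.8, 0], [-0.4, 0.8, 0], [-0.4, 0.8, 0], [-0.4, 0.8, 0], [-0.4, 0.8, 0], [-0.4, 0.8, 0], [0, 0, 0], [0, 0, 0]]' --rot '[[0, 0, 0], [0, 0, 0], [0, 0, 0], [0, 0, 0], [0, 0, 0], [0, 0, 0], [0, 0, 0], [0, 0, 0], [0, 0, 0], [0, 0, 0]]' --claw '[0, 0, 0, 0, 0, 0, 0, 0, 0, 0]'

```text
t: 70.15
eef_pos: [470.7, 128.0, 233.5]
eef_rot: [[-0.0, 1.0, -0.0], [1.0, 0.0, 0.001], [0.001, -0.0, -1.0]]
ft_force: [-0.2, -0.8, 0.6]
opening: 0.001
gripper_force: 0.0
```

```bash
python3 flaps.py; python3 -c "
from h import *
c=env.capture('scene');cv2.imwrite('pics/end.png',c['img'][...,::-1])"
```

```text
t 70.15 [470.7 128.  233.5] F [-0.2 -0.8  0.6]
side left in 533 [[558.0, -78.0, 94.0], [611.0, -28.0, 96.0], [634.0, -6.0, 99.0]]
side far in 958 [[576.0, -197.0, 94.0], [616.0, -89.0, 97.0], [634.0, -12.0, 99.0]]
scene left in 1066 [[493.0, -79.0, 95.0], [567.0, -42.0, 98.0], [632.0, -6.0, 100.0]]
scene right in 742 [[493.0, -339.0, 95.0], [567.0, -305.0, 98.0], [632.0, -272.0, 101.0]]
scene near in 1782 [[494.0, -332.0, 95.0], [527.0, -160.0, 98.0], [559.0, -15.0, 100.0]]
scene far in 2061 [[567.0, -331.0, 95.0], [602.0, -159.0, 98.0], [633.0, -15.0, 100.0]]
```

View pics/end.png

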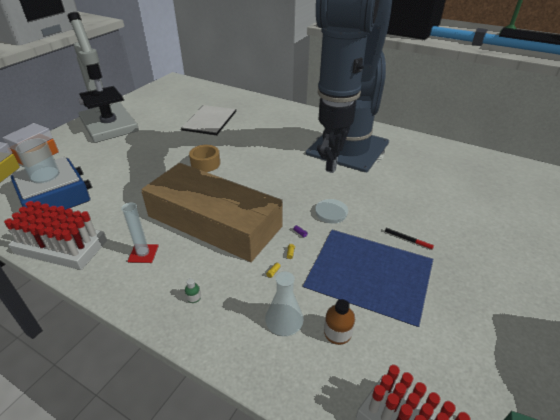

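The final scene shows the carton closed flat (around px 215,210), the mat empty, the bystanders and look-alikes where they were, and the arm clear.

```bash
python3 -c "
from station import env
print(env.job_done())"
```

```text
the job is handed in; nothing more can be done
None
```

All five red-capped vials and the plug are in the tube, with the plug level with the mouth; the carton is closed (end flaps first, then the long flaps), the glassware and bottles look undisturbed, and the job is handed in, though while flattening the left flap the fingertips briefly pressed with 56 N, above the 40 N limit for the arm and gripper body.

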